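# Load and start the utensil sanitiser in the área de serviço

## Robot

A 6-joint arm with a two-finger parallel gripper is mounted at the origin on the work surface. World frame = base frame: x ahead of the robot, y to its left, z up, the work surface at z = 0. Lengths are in mm, angles in rad, forces in N, time in s.
With the tool pointing down it reaches from about 350 to 775 mm from the base axis. Payload 7.3 kg.
Tool frame: the origin (TCP) lies at the very end of the fingers, on their centre line; the grasp point (between the pads) lies 19 mm behind it; z points along the fingers, y is the line along which they close (so a half turn about z gives the same grasp; the last joint's range is limited). The gripper opens to 92 mm and grips with 3 to 60 N. Pads are 19 mm wide; open, the fingers measure 130 mm over their backs; the gripper's body (75 mm by 190 mm) begins 47 mm behind the grasp point.
Start: joints at [1.008, 0.342, 1.524, -0, 1.275, -0.146], TCP at [212.527, 480.08, 226.741] pointing down, gripper open.
Joint ranges: [-2.53, 2.53], [-0.77, 2.02], [0.04, 2.7], [-1, 4.14], [0.28, 2.66], [-3.11, 3.11]. Speed limits (rad/s): [2.57, 2.57, 3.14, 3.14, 3.14, 3.14].

## Interface

Orientations are given as [roll, pitch, yaw] about the fixed x, y, z axes, in that order (R = Rz(yaw) Ry(pitch) Rx(roll)).
In Python, from plant import bot gives the robot as it stands.
- The arm moves only by the tool jog_arm, never from a script. Its argument "targets" is a list of rows, each an object with "xyz": the shift along the tool's x, y, z as a fraction of full scale, a list of three; "spin": the turn about the tool's z as a fraction of full scale. In form: [{"xyz": [x, y, z], "spin": spin}, ...]. A call has exactly 10 rows; each row shifts and turns the commanded pose from where the row before left it, along the tool's axes as they then stand; what a row does not reach is not made up. Full scale, the value 1, is 80 mm for a shift and 0.1 rad for a turn. A row lasts 1/8 s, in which the tool goes at most 62.5 mm and 10.7 degrees, less where a joint would pass 70% of its speed; a pose out of reach is approached as far as the arm can. A call with a number of a shift or a turn outside -1 to 1 is refused whole. A call with a gripper value outside its range is refused whole. "gripper" is the opening in per cent of the stroke, from 0 (shut) to 100 (fully open), set as the call begins (left out, the last holds). The fingers move at their own pace and stop on an object; the grip force is fixed at half the most. Time passes only in rows, so rows that do not move let the fingers close, or fill a call up. It gives the time, the measured TCP pose, the force, the opening and the grip force at its end, in the units of the state.
- bot.get_obs(): the state, without advancing time (a new reading comes with each control period).
- bot.capture(name): name is "scene" or "top" or "wrist"; returns the picture (384x512x3 uint8, blue, green, red); there is no depth.
- bot.get_calibration(name): a dict with "vfov" (degrees; the focal length in pixels is half the picture's height over the tangent of half this angle, whatever the lens; pixels are square), "cx", "cy" (the principal point, pixels), "eye" and "rotation" of the camera in the world. Camera axes: x right, y down, z forward; pixel columns grow to the right and rows downward; lengths in mm; the calibration is good to about 2 mm. A picture is of the moment at which its call begins: read the wrist's pose just before it. get_calibration takes no time and is no camera call; for the wrist camera it gives the pose at the moment of the call.
- bot.close_job(): hands the job in; it is judged then, once.
The state is a dict: "time": time; "joint_positions": joint angles; "dq": joint speeds; "tau": joint torques, N m; "tool_pos": TCP position; "tcp_rot": TCP orientation; "contact_force": force on the tool from outside, world axes, zero at the start; "moment": the same for the moment, N m; "grip_width": finger opening in mm; "finger_force": force on a finger pad.
Only numpy, scipy, OpenCV 4.12 (cv2) and the standard library are available. Lean on these libraries where they do the work, as an engineer would, in place of code of your own. Each camera call takes 0.05 s, during which the arm holds its last target. There are 200 camera calls.

## Task

Pull out the sanitiser's drawer, put in every utensil that stands on the crate shelf (some of: sink stopper, lint brush, scrubbing brush, lint filter), shut the drawer fully, and roll the edge thumbwheel on top with a fingertip until its pointer is level with the steel marker tab, without shifting the tab. Last of all, when that is done, turn the knob clockwise until it clicks over into its second position. Leave the pump bottle and the cup of pegs standing where they are on the shelf.

Things in the scene. Friction and masses are not known exactly. Their poses are not given: they have to be found in the camera images.
- crates: Low shelf of three stacked crates (teal, lime, grey), fixed, 300 (its x) x 320 (its y) mm; flat top 150 mm above the work surface with a 12 mm high, 6 mm thick rim round it. Origin at the centre of its underside. The utensils stand on it with the pump bottle and the cup of pegs.
- cabinet: White sanitiser cabinet, fixed: origin under the drawer compartment, z up, x points from its drawer front to its back. Body from x = -98 to +137 mm, y = -140 to +140 mm, top deck at z = 112 mm. The drawer comes out along its -x (the front faces the robot's left). On the deck: thumbwheel hump on its -y side, scale with pointer and tab along the middle, knob on its +y side.
- drawer (a joint): Travel of the drawer, m: 0 shut, 0.190 fully out; slides with about 2 N of friction and stays where it is left.
- handle (a point): Centre of the drawer's bar handle: a level steel bar 12 mm thick, 120 mm long along the cabinet's y, 66 mm above the work surface, its centre 45 mm ahead of the drawer front (39 mm clear gap); can be pinched or hooked from above. Axes as the cabinet's.
- drawer_in (a point): Centre of the drawer's inner floor, moves with the drawer, axes as the cabinet's. Inner floor from x = -105 to +100 mm and y = -121 to +121 mm about it, 18 mm above the work surface; side and back walls rise 40 mm above the floor, the front panel 59 mm (77 mm above the work surface). With the drawer fully out, what lies at x below +80 mm is clear of the cabinet. The compartment is 60 mm high above the drawer floor: utensils must stand on the floor, not on each other.
- stopper_mid (a point): Sink stopper of hard dark silicone: disc 70 mm across and 16 mm high with a round knob 22 mm thick and 26 mm high on top; 42 mm high in all. Its point lies on its vertical centre line, half-way up; its x axis is the long axis, z up when it stands as it should. May be absent. 
- lintbrush_mid (a point): Steel lint brush: pad and plate 100 x 46 x 20 mm with a steel ridge handle 74 mm long, 14 mm thick, 24 mm high along the middle of its top; 44 mm high in all. Its point lies on its vertical centre line, half-way up; its x axis is the long axis, z up when it stands as it should. May be absent. 
- scrubber_mid (a point): Wooden scrubbing brush: 98 x 50 x 26 mm with a ridge handle 64 mm long, 18 mm thick, 22 mm high along the middle of its top; 48 mm high in all. Its point lies on its vertical centre line, half-way up; its x axis is the long axis, z up when it stands as it should. May be absent. 
- filter_mid (a point): Lint filter cassette of grey plastic: shallow frame 90 x 52 x 18 mm with a pull tab 50 mm long, 12 mm thick along the middle, its top 42 mm above the underside; 42 mm high in all. Its point lies on its vertical centre line, half-way up; its x axis is the long axis, z up when it stands as it should. May be absent. 
- wheel_crest (a point): Top of the black ribbed thumbwheel (radius 30 mm, 24 mm wide, axle along the cabinet's y); stands 139.5 mm above the work surface, 9.5 mm out of its hump (110 x 50 mm, top at 130 mm). The wheel is spring-mounted: it gives way up to 6 mm downwards at 0.6 N/mm after about 1 N. Pressing 3 to 4 mm down with a fingertip and dragging along the cabinet's x rolls it by friction. Axes as the cabinet's; the point stays fixed as the wheel turns.
- wheel (a joint): Turn of the thumbwheel, rad, 0 to 10; grows as its top moves along the cabinet's +x. Each rad moves the pointer 7 mm along +x; it stays where it is left.
- pointer_tip (a point): Tip of the black pointer, a bar 4 mm thick and 28 mm long lying along the cabinet's y on the scale beside the wheel; moves along the cabinet's x with the wheel. Axes as the cabinet's.
- tab_mark (a point): Near end of the steel marker tab (6 mm along x, 16 mm along y, 10 mm high) on the scale opposite the pointer; the pointer is level with it when both have the same place along the cabinet's x. Axes as the cabinet's. A stiff slide: leave it.
- knob (a joint): Turn of the knob, rad, growing clockwise seen from above: held against a stop at 0 (off) and at 1.2 (on) by an over-centre detent: turning it off its stop takes about 0.16 N m, easing towards half-way (0.6), past which it snaps on; let go before half-way it springs back.
- knob_grip (a point): On the knob's axis at gripping height, 144 mm above the work surface; turns with the knob. The grip is a bar 52 mm long (point's x), 14 mm thick (point's y), from 126 to 156 mm above the work surface; at 0 its x is the cabinet's x.
- pumpbottle: Clear pump bottle, 58 mm across, 143 mm high, standing on the shelf; origin at the centre of its underside. To be left alone.
- pegcup: Ceramic cup of wooden pegs, 70 mm across, about 95 mm high, standing on the shelf; origin at the centre of its underside. To be left alone.
Not all that is in view belongs to the job. Leave any orange, pink or turquoise look-alike of the part that bears filter_mid alone.

How it is judged (in metres and radians):
On the way, in this order (a step that is already met when the one before it is completed fails the run):
1. the drawer has been pulled out (value of joint drawer above 0.1 m), for 0.2 s.
2. all utensils are in the drawer, the drawer is shut and the pointer is level with the tab (x of stopper_mid in the frame of drawer_in between -0.105 and 0.105 m and y of stopper_mid in the frame of drawer_in between -0.125 and 0.125 m and z of stopper_mid in the frame of drawer_in between -0.005 and 0.05 m and x of lintbrush_mid in the frame of drawer_in between -0.105 and 0.105 m and y of lintbrush_mid in the frame of drawer_in between -0.125 and 0.125 m and z of lintbrush_mid in the frame of drawer_in between -0.005 and 0.05 m and x of scrubber_mid in the frame of drawer_in between -0.105 and 0.105 m and y of scrubber_mid in the frame of drawer_in between -0.125 and 0.125 m and z of scrubber_mid in the frame of drawer_in between -0.005 and 0.05 m and x of filter_mid in the frame of drawer_in between -0.105 and 0.105 m and y of filter_mid in the frame of drawer_in between -0.125 and 0.125 m and z of filter_mid in the frame of drawer_in between -0.005 and 0.05 m and value of joint drawer below 0.006 m and x of pointer_tip in the frame of tab_mark between -0.003 and 0.003 m), for 0.2 s.
3. then the knob has clicked over into its second position (value of joint knob above 1.05 rad), for 0.2 s.
At the end, for the whole second after the job is handed in: Every utensil present is in the drawer, the drawer is shut to within 6 mm, the pointer is within 3 mm of the tab along the scale, and the knob is past 1.05 rad (clicked on) (all of step 2 and value of joint knob above 1.05 rad); the robot touches nothing.
It fails at once if the pump bottle or the cup of pegs is tipped or moved more than 6 cm (angle between any of pumpbottle, pegcup's own z axis and vertical above 0.5 rad or distance of any of pumpbottle, pegcup from where it was at the start of the episode above 0.06 m).
It fails at once if the marker tab is shifted by more than 4 mm (distance of tab_mark from where it was at the start of the episode above 0.004 m).
Of stopper, lintbrush, scrubber, filter only 2 to 4 are there at a start; the rules pass over those that are not, and their reading is None.
At some moment in a run one of stopper, lintbrush, scrubber, filter may be knocked a few centimetres aside while the robot is not near it.
Once in a run the grip may slacken for a moment while it holds something.
It also fails if it takes over 210 s, if anything falls off the work surface, if the arm or the gripper's body presses on something with over 40 N, if the wrist force passes 120 N, or if a joint passes its speed limit or range.

## Working session

There is one attempt and no reset: what is moved stays moved. The work goes in short steps, Python scripts to look and compute and a tool call to move; the robot and the scene stay as the last step left them, time stands still between calls to the robot, and variables do not carry over. Pictures are saved under pics/ and viewed, at most 14 in all, crops included, and the job is handed in when it is done.

Besides the shell and the picture viewer there is one more tool, called after "Emit:" as a command line: name --argument value ..., lists and objects as JSON in quotes. jog_arm: Moves the arm, as the interface text tells. Shift numbers are shares of 80 mm and turn numbers shares of 0.1 rad, none past 1 either way. Its arguments: {"type":"object","properties":{"targets":{"type":"array","items":{"type":"object","properties":{"xyz":{"type":"array","items":{"type":"number"}},"spin":{"type":"number"}}}},"gripper":{"type":"number"}},"required":["targets"]}

```bash
ls; mkdir -p pics
cat > h.py <<'E'
import numpy as np, cv2
from plant import bot
def cal(n):
    c=bot.get_calibration(n); return c
def f(c): return 192/np.tan(np.radians(c['vfov'])/2)
def ray(c,u,v):
    d=np.array([(u-c['cx'])/f(c),(v-c['cy'])/f(c),1.]); return np.array(c['eye']),np.array(c['rotation'])@d
def onz(c,u,v,z):
    e,d=ray(c,u,v); return e+d*(z-e[2])/d[2]
def proj(c,p):
    q=np.array(c['rotation']).T@(np.array(p,float)-np.array(c['eye'])); return q[:2]/q[2]*f(c)+[c['cx'],c['cy']]
E
python3 - <<'E'
from h import *
print(bot.get_obs())
for n in ('scene','top','wrist'):
    c=cal(n); print(n,c)
    cv2.imwrite(f'pics/{n}0.png',bot.capture(n))
E
```

```text
pics
{'time': 0.0, 'joint_positions': array([ 1.00799127e+00,  3.42739184e-01,  1.52502146e+00, -5.47453689e-06,
        1.27534978e+00, -1.45993129e-01]), 'dq': array([ 6.58262398e-04, -9.15885077e-04,  6.98229973e-05, -2.48819938e-03,
        9.58841524e-04, -1.53864802e-03]), 'tau': array([ 1.79928534e-04, -4.31236553e+01, -2.44225860e+01,  7.17364834e-02,
        5.58151701e-02, -1.13323679e-04]), 'tool_pos': array([212.31003795, 479.7243246 , 226.03484854]), 'tcp_rot': array([-3.14009027e+00, -2.15617623e-04,  2.72478216e+00]), 'contact_force': array([-0.12641879, -0.15197089, -0.26513671]), 'moment': array([ 0.03136255, -0.00868243,  0.01250605]), 'finger_force': 0.0, 'grip_width': 91.65985830730055}
scene {'vfov': 54.8572071521329, 'cx': 255.16392992319447, 'cy': 194.80926843518336, 'eye': array([1241.36257778, -119.32293465, 1015.69644721]), 'rotation': array([-2.39468028, -0.01511153,  1.33914782])}
top {'vfov': 43.93156934743679, 'cx': 255.69716450941374, 'cy': 180.4105649601602, 'eye': array([ 288.6996249 ,   81.46965087, 1648.65838543]), 'rotation': array([-3.03322882,  0.0096219 , -1.59647788])}
wrist {'vfov': 61.42020891318907, 'cx': 257.7762129986039, 'cy': 191.23400202707367, 'eye': array([142.62667089, 511.96406197, 383.79673587]), 'rotation': array([2.85149391e+00, 2.38790428e-03, 1.15250849e+00])}
```

```bash
python3 - <<'E'
s=open('h.py').read()
s=s.replace("c=bot.get_calibration(n); return c","c=dict(bot.get_calibration(n)); c['rotation']=R.from_euler('xyz',c['rotation']).as_matrix(); return c")
s="from scipy.spatial.transform import Rotation as R\n"+s
open('h.py','w').write(s)
E
python3 - <<'E'
import cv2,numpy as np
a=cv2.imread('pics/top0.png');b=cv2.imread('pics/scene0.png')
cv2.imwrite('pics/t1.png',cv2.resize(a,(800,600),interpolation=cv2.INTER_CUBIC))
cv2.imwrite('pics/s1.png',cv2.resize(b,(800,600),interpolation=cv2.INTER_CUBIC))
E
```

```text
(no output)
```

View pics/t1.png

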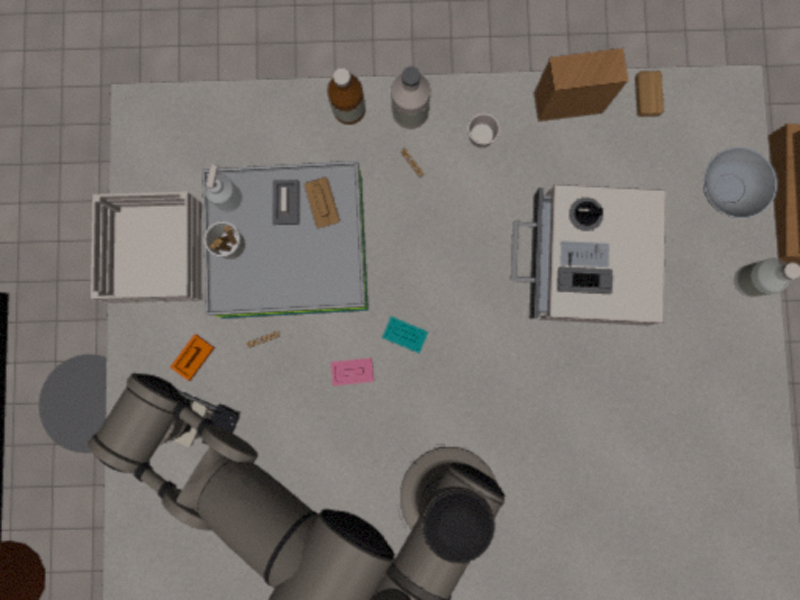

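View pics/s1.png

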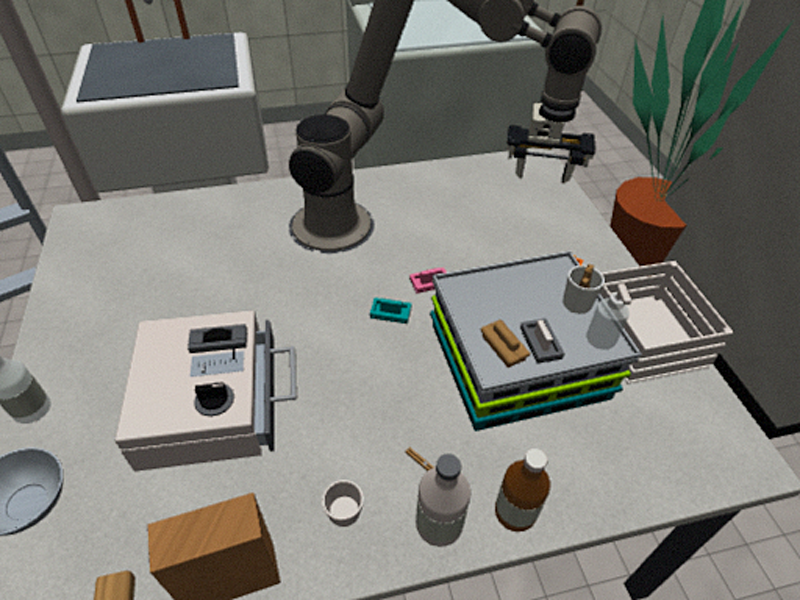

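Run:
```python
import cv2,numpy as np
a=cv2.imread('pics/top0.png');b=cv2.imread('pics/scene0.png')
def cr(i,x,y,w,h,W,H): return cv2.resize(i[y:y+h,x:x+w],(W,H),interpolation=cv2.INTER_CUBIC)
L=cr(a,160,95,80,60,400,300); M=cr(b,290,190,80,60,400,300)
N=cr(a,325,110,110,82,400,300); O=cr(b,70,190,130,98,400,300)
cv2.imwrite('pics/c1.png',np.vstack([np.hstack([L,M]),np.hstack([N,O])]))
```

```text
(no output)
```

View pics/c1.png

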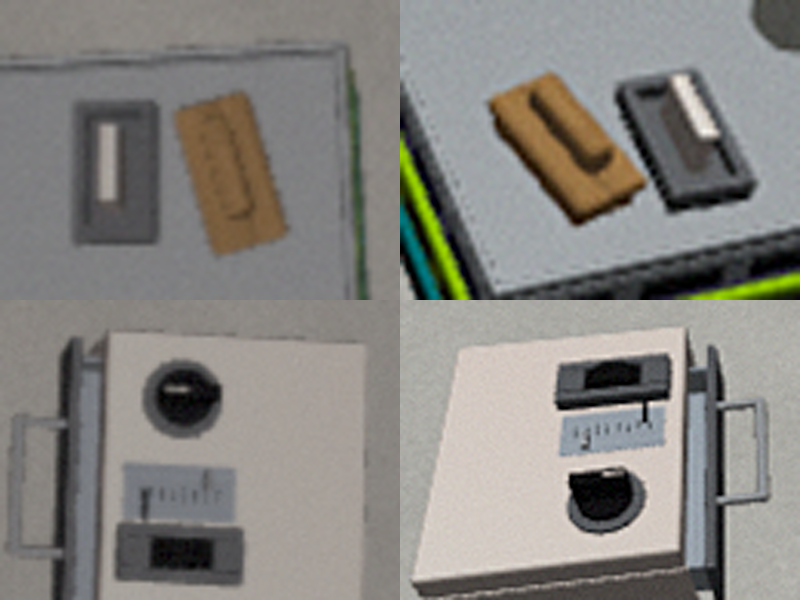

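Run:
```python
from h import *
c=cal('top'); d=cal('scene')
def P(x,y,z): return onz(c,160+x/5,95+y/5,z)[:2]
def Q(x,y,z): return onz(c,325+x/3.636,110+(y-300)/3.636,z)[:2]
np.set_printoptions(precision=1,suppress=True)
def quad(n,pts):
    p=np.array(pts); ctr=p.mean(0); l=p[2]+p[3]-p[0]-p[1]; w=p[1]+p[2]-p[0]-p[3]
    print(n,ctr,'len',np.linalg.norm(l)/2,'w',np.linalg.norm(w)/2,'yaw',np.arctan2(l[1],l[0]))
quad('filter',[P(75,101,168),P(158,101,168),P(158,243,168),P(73,243,168)])
quad('filtab',[P(98,125,192),P(118,125,192),P(118,202,192),P(98,202,192)])
quad('scrub',[P(175,112,176),P(245,92,176),P(288,235,176),P(217,255,176)])
quad('scrubtop',[P(203,115,198),P(222,115,198),P(250,215,198),P(236,218,198)])
print('handle',Q(15,415,66),Q(10,553,66),'knob',Q(182,395,156),'hump',Q(118,525,130),Q(243,527,130),Q(243,585,130),Q(118,583,130))
print('wheel',Q(182,552,139.5),'pointer',Q(147,505,118),'tab',Q(207,483,120),'deck',Q(108,332,112),Q(365,345,112))
# scene
def S(x,y,z): return onz(d,290+(x-400)/5,190+y/5,z)[:2]
def T(x,y,z): return onz(d,70+(x-400)*130/400,190+(y-300)*98/300,z)[:2]
quad('filtab s',[S(668,77,192),S(690,72,192),S(718,130,192),S(700,138,192)])
print('handle s',T(764,402,66),T(764,500,66),'knob',T(600,475,156),'pointer',T(646,410,118),'tab',T(586,440,120))
```

```text
filter [619.  317.2] len 91.64968497211906 w 53.345538109206814 yaw 3.125475119293151
filtab [619.1 318.3] len 48.93704442122712 w 12.501590635863591 yaw 3.132769794815758
scrub [614.3 243.2] len 95.92437229045998 w 46.13430231429382 yaw -2.8727022853509814
scrubtop [614.3 242.9] len 67.18052899978424 w 10.295231504252353 yaw -2.8696889695885486
handle [ 586.  -158.4] [ 457.6 -148.4] knob [ 582.8 -291.3] hump [ 473.  -235.3] [ 468.3 -345.2] [ 417.  -342.3] [ 421.7 -232.8]
wheel [ 446.6 -288. ] pointer [ 491.7 -264.4] tab [ 509.8 -318.3] deck [ 651.1 -238.6] [ 632.7 -469.3]
filtab s [623.2 321.3] len 46.634897072433475 w 13.669769284212709 yaw -0.02022713438565188
handle s [ 464.8 -145. ] [ 588.2 -158.6] knob [ 590.6 -296.2] pointer [ 492.1 -258.6] tab [ 518.6 -316.1]
```

```bash
cat >> h.py <<'E'
def plan(x,y,z,yaw,n=10,xy0=None):
    o=bot.get_obs(); p=np.array(o['tool_pos']) if xy0 is None else np.array(xy0[:3],float); w=o['tcp_rot'][2] if xy0 is None else xy0[3]
    d=(np.array([x,y,z])-p)/n; dw=((yaw-w+np.pi)%(2*np.pi)-np.pi)/n
    for i in range(n):
        M=R.from_euler('xyz',[np.pi,0,w+i*dw]).as_matrix(); t=M.T@d/80
        print('{"xyz":[%.2f,%.2f,%.2f],"spin":%.2f},'%(*t,-dw/.1),end='')
    print()
E
python3 - <<'E'
from h import *
c=cal('top'); d=cal('scene'); np.set_printoptions(precision=1,suppress=True)
k=.64
print('bottle pump top',onz(c,212*k,172*k,290)[:2],'body',onz(c,223*k,196*k,155)[:2],'cup rim',onz(c,224*k,240*k,235)[:2])
print('bottle s',onz(d,605*k,342*k,155)[:2],'cup rim s',onz(d,584*k,277*k,235)[:2], 'pump s',onz(d,620*k,290*k,290)[:2])
plan(367,163,226,2.9); plan(522,-153,150,3.07,10,[367,163,226,2.9])
E
```

```text
bottle pump top [653.1 436.4] body [638.3 449. ] cup rim [533.1 427.4]
bottle s [650.7 442. ] cup rim s [547.7 425.6] pump s [640.6 435.2]
{"xyz":[-0.34,-0.28,0.00],"spin":-0.18},{"xyz":[-0.33,-0.29,0.00],"spin":-0.18},{"xyz":[-0.33,-0.30,0.00],"spin":-0.18},{"xyz":[-0.32,-0.30,0.00],"spin":-0.18},{"xyz":[-0.32,-0.31,0.00],"spin":-0.18},{"xyz":[-0.31,-0.31,0.00],"spin":-0.18},{"xyz":[-0.31,-0.32,0.00],"spin":-0.18},{"xyz":[-0.30,-0.32,0.00],"spin":-0.18},{"xyz":[-0.29,-0.33,0.00],"spin":-0.18},{"xyz":[-0.29,-0.33,0.00],"spin":-0.18},
{"xyz":[-0.28,-0.34,0.09],"spin":-0.17},{"xyz":[-0.28,-0.34,0.09],"spin":-0.17},{"xyz":[-0.27,-0.35,0.09],"spin":-0.17},{"xyz":[-0.27,-0.35,0.09],"spin":-0.17},{"xyz":[-0.26,-0.36,0.09],"spin":-0.17},{"xyz":[-0.25,-0.36,0.09],"spin":-0.17},{"xyz":[-0.25,-0.36,0.09],"spin":-0.17},{"xyz":[-0.24,-0.37,0.09],"spin":-0.17},{"xyz":[-0.23,-0.37,0.09],"spin":-0.17},{"xyz":[-0.23,-0.38,0.09],"spin":-0.17},
```

Emit:
jog_arm --targets '[{"xyz": [-0.34, -0.28, 0], "spin": -0.18}, {"xyz": [-0.33, -0.29, 0], "spin": -0.18}, {"xyz": [-0.33, -0.3, 0], "spin": -0.18}, {"xyz": [-0.32, -0.3, 0], "spin": -0.18}, {"xyz": [-0.32, -0.31, 0], "spin": -0.18}, {"xyz": [-0.31, -0.31, 0], "spin": -0.18}, {"xyz": [-0.31, -0.32, 0], "spin": -0.18}, {"xyz": [-0.3, -0.32, 0], "spin": -0.18}, {"xyz": [-0.29, -0.33, 0], "spin": -0.18}, {"xyz": [-0.29, -0.33, 0], "spin": -0.18}]' --gripper 60

```text
time: 1.4
tool_pos: [368.7, 162.4, 226.7]
tcp_rot: [3.142, -0.0, 2.905]
contact_force: [0.9, 0.2, -0.1]
grip_width: 54.9
finger_force: 0.0
```

Emit:
jog_arm --targets '[{"xyz": [-0.28, -0.34, 0.09], "spin": -0.17}, {"xyz": [-0.28, -0.34, 0.09], "spin": -0.17}, {"xyz": [-0.27, -0.35, 0.09], "spin": -0.17}, {"xyz": [-0.27, -0.35, 0.09], "spin": -0.17}, {"xyz": [-0.26, -0.36, 0.09], "spin": -0.17}, {"xyz": [-0.25, -0.36, 0.09], "spin": -0.17}, {"xyz": [-0.25, -0.36, 0.09], "spin": -0.17}, {"xyz": [-0.24, -0.37, 0.09], "spin": -0.17}, {"xyz": [-0.23, -0.37, 0.09], "spin": -0.17}, {"xyz": [-0.23, -0.38, 0.09], "spin": -0.17}]'

```text
time: 2.65
tool_pos: [525.3, -153.3, 154.2]
tcp_rot: [3.141, -0.001, 3.075]
contact_force: [-0.2, -0.2, 1.2]
grip_width: 55.0
finger_force: 0.0
```

Run:
```python
from h import *
o=bot.get_obs();print(o['time'],o['tool_pos'],o['tcp_rot'],o['contact_force'],o['grip_width'])
c=cal('wrist');im=bot.capture('wrist');print(c)
np.save('w1.npy',[c],allow_pickle=True)
print('proj handle',[proj(c,p) for p in [(458,-147,66),(587,-158,66),(522,-153,66)]])
print('tcp down to 60', proj(c,[*o['tool_pos'][:2],60]))
cv2.imwrite('pics/w1.png',cv2.resize(im,(800,600)))
```

```text
2.65 [ 525.30314238 -153.31127933  154.16204046] [ 3.14124185e+00 -5.27264389e-04  3.07527787e+00] [-0.17595164 -0.16974643  1.17467408] 54.96636853614494
{'vfov': 61.42020891318907, 'cx': 257.7762129986039, 'cy': 191.23400202707367, 'eye': array([ 449.15070495, -147.4112938 ,  311.87253335]), 'rotation': array([[ 0.06776925,  0.95624861,  0.28459782],
       [ 0.99770038, -0.06463076, -0.02041594],
       [-0.00112894,  0.28532693, -0.95842958]])}
proj handle [array([259.52380142, 107.46910412]), array([256.66605296, 264.49197087]), array([257.3208634 , 191.06914978])]
tcp down to 60 [257.23427601 192.87472591]
```

View pics/w1.png

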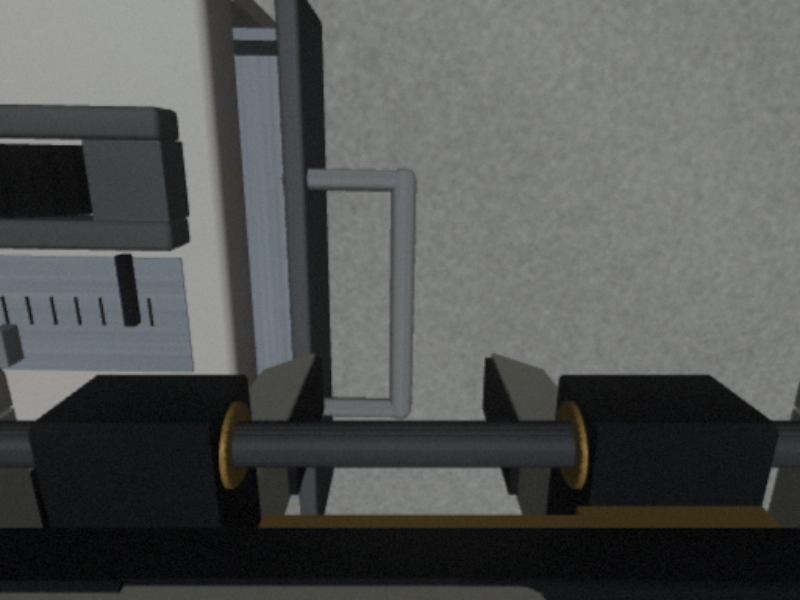

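Emit:
jog_arm --targets '[{"xyz": [0, 0, 0]}, {"xyz": [0, 0, 0]}, {"xyz": [0, 0, 0.1]}, {"xyz": [0, 0, 0.2]}, {"xyz": [0, 0, 0.2]}, {"xyz": [0, 0, 0.2]}, {"xyz": [0, 0, 0.2]}, {"xyz": [0, 0, 0.2]}, {"xyz": [0, 0, 0.1]}, {"xyz": [0, 0, 0.06]}]' --gripper 35

```text
invalid input
```

Emit:
jog_arm --targets '[{"xyz": [0, 0, 0]}, {"xyz": [0, 0, 0]}, {"xyz": [0, 0, 0]}, {"xyz": [0, 0, 0]}, {"xyz": [0, 0, 0]}, {"xyz": [0, 0, 0]}, {"xyz": [0, 0.05, 0]}, {"xyz": [0, 0.1, 0]}, {"xyz": [0, 0.1, 0]}, {"xyz": [0, 0.1, 0]}]' --gripper 0

```text
invalid input
```

Emit:
jog_arm --targets '[{"xyz": [0, 0, 0], "spin": 0}, {"xyz": [0, 0, 0], "spin": 0}, {"xyz": [0, 0, 0.1], "spin": 0}, {"xyz": [0, 0, 0.2], "spin": 0}, {"xyz": [0, 0, 0.2], "spin": 0}, {"xyz": [0, 0, 0.2], "spin": 0}, {"xyz": [0, 0, 0.2], "spin": 0}, {"xyz": [0, 0, 0.2], "spin": 0}, {"xyz": [0, 0, 0.1], "spin": 0}, {"xyz": [0, 0, 0.06], "spin": 0}]' --gripper 35

```text
time: 3.95
tool_pos: [525.0, -152.3, 53.4]
tcp_rot: [3.141, -0.0, 3.075]
contact_force: [0.2, -0.9, 0.1]
grip_width: 31.9
finger_force: 0.0
```

Emit:
jog_arm --targets '[{"xyz": [0, 0, 0], "spin": 0}, {"xyz": [0, 0, 0], "spin": 0}, {"xyz": [0, 0, 0], "spin": 0}, {"xyz": [0, 0, 0], "spin": 0}, {"xyz": [0, 0, 0], "spin": 0}, {"xyz": [0, 0, 0], "spin": 0}, {"xyz": [0, 0.05, 0], "spin": 0}, {"xyz": [0, 0.1, 0], "spin": 0}, {"xyz": [0, 0.1, 0], "spin": 0}, {"xyz": [0, 0.1, 0], "spin": 0}]' --gripper 0

```text
time: 5.2
tool_pos: [527.8, -124.0, 54.3]
tcp_rot: [-3.141, 0.002, 3.075]
contact_force: [2.8, -2.4, 4.9]
grip_width: 10.7
finger_force: 30.0
```

Emit:
jog_arm --targets '[{"xyz": [0, 0.15, 0], "spin": 0}, {"xyz": [0, 0.15, 0], "spin": 0}, {"xyz": [0, 0.15, 0], "spin": 0}, {"xyz": [0, 0.15, 0], "spin": 0}, {"xyz": [0, 0.15, 0], "spin": 0}, {"xyz": [0, 0.15, 0], "spin": 0}, {"xyz": [0, 0.15, 0], "spin": 0}, {"xyz": [0, 0.15, 0], "spin": 0}, {"xyz": [0, 0.1, 0], "spin": 0}, {"xyz": [0, 0.1, 0], "spin": 0}]'

```text
time: 6.45
tool_pos: [536.8, -12.1, 54.4]
tcp_rot: [-3.141, 0.006, 3.075]
contact_force: [9.2, -2.6, 0.2]
grip_width: 11.0
finger_force: 30.0
```

Emit:
jog_arm --targets '[{"xyz": [0, 0.05, 0], "spin": 0}, {"xyz": [0, 0.05, 0], "spin": 0}, {"xyz": [0, 0.05, 0], "spin": 0}, {"xyz": [0, 0.03, 0], "spin": 0}, {"xyz": [0, 0, 0], "spin": 0}, {"xyz": [0, 0, 0], "spin": 0}, {"xyz": [0, 0, 0], "spin": 0}, {"xyz": [0, 0, 0], "spin": 0}, {"xyz": [0, 0, 0], "spin": 0}, {"xyz": [0, 0, 0], "spin": 0}]'

```text
time: 7.7
tool_pos: [538.1, 2.4, 54.4]
tcp_rot: [3.141, 0.006, 3.075]
contact_force: [10.3, -0.6, -0.7]
grip_width: 11.2
finger_force: 30.0
```

Emit:
jog_arm --targets '[{"xyz": [-0.02, 0, 0], "spin": 0}, {"xyz": [0, 0, 0], "spin": 0}, {"xyz": [0, 0, 0], "spin": 0}, {"xyz": [0, 0, -0.1], "spin": 0}, {"xyz": [0, 0, -0.3], "spin": 0}, {"xyz": [0, 0, -0.4], "spin": 0}, {"xyz": [0, 0, -0.4], "spin": 0}, {"xyz": [0, 0, -0.4], "spin": 0}, {"xyz": [0, 0, -0.4], "spin": 0}, {"xyz": [0, 0, -0.4], "spin": 0}]' --gripper 35

```text
time: 8.95
tool_pos: [536.5, 1.7, 247.5]
tcp_rot: [3.141, 0.0, 3.075]
contact_force: [0.4, -1.3, 0.4]
grip_width: 32.5
finger_force: 0.0
```

Run:
```python
from h import *
o=bot.get_obs();print(o['tool_pos'],o['tcp_rot'],o['contact_force'])
im=bot.capture('top'); cv2.imwrite('pics/t2.png',im)
cv2.imwrite('pics/t2c.png',cv2.resize(im[90:230,100:440],(800,330),interpolation=cv2.INTER_CUBIC))
plan(614,243,250,3.41)
```

```text
[536.54965637   1.69914799 247.54697503] [3.14148517e+00 2.14298749e-04 3.07472267e+00] [ 0.35239405 -1.30125418  0.3543959 ]
{"xyz":[-0.07,0.31,0.00],"spin":-0.34},{"xyz":[-0.08,0.30,0.00],"spin":-0.34},{"xyz":[-0.09,0.30,0.00],"spin":-0.34},{"xyz":[-0.10,0.30,0.00],"spin":-0.34},{"xyz":[-0.11,0.29,0.00],"spin":-0.34},{"xyz":[-0.12,0.29,0.00],"spin":-0.34},{"xyz":[-0.13,0.29,0.00],"spin":-0.34},{"xyz":[-0.14,0.28,0.00],"spin":-0.34},{"xyz":[-0.15,0.28,0.00],"spin":-0.34},{"xyz":[-0.16,0.27,0.00],"spin":-0.34},
```

View pics/t2c.png

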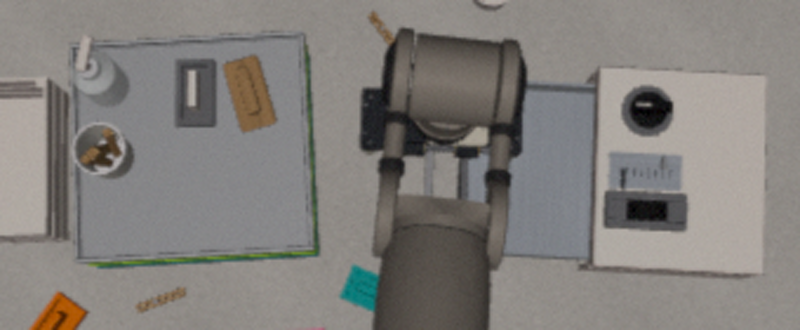

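Emit:
jog_arm --targets '[{"xyz": [-0.07, 0.31, 0], "spin": -0.34}, {"xyz": [-0.08, 0.3, 0], "spin": -0.34}, {"xyz": [-0.09, 0.3, 0], "spin": -0.34}, {"xyz": [-0.1, 0.3, 0], "spin": -0.34}, {"xyz": [-0.11, 0.29, 0], "spin": -0.34}, {"xyz": [-0.12, 0.29, 0], "spin": -0.34}, {"xyz": [-0.13, 0.29, 0], "spin": -0.34}, {"xyz": [-0.14, 0.28, 0], "spin": -0.34}, {"xyz": [-0.15, 0.28, 0], "spin": -0.34}, {"xyz": [-0.16, 0.27, 0], "spin": -0.34}]' --gripper 45

```text
time: 10.25
tool_pos: [608.8, 243.4, 246.2]
tcp_rot: [3.142, -0.0, -2.867]
contact_force: [0.1, 0.2, 0.3]
grip_width: 41.7
finger_force: 0.0
```

Run:
```python
from h import *
o=bot.get_obs();print(o['tool_pos'],o['tcp_rot'],o['grip_width'])
c=cal('wrist');im=bot.capture('wrist'); print(c['eye'],c['rotation'])
for p in [(614,243,198),(614+32*.963,243+32*.268,198),(614-32*.963,243-32*.268,198),(619,318,192)]: 
    q=proj(c,p); cv2.circle(im,(int(q[0]),int(q[1])),2,(0,0,255),-1)
cv2.imwrite('pics/w2.png',im)
t=bot.capture('top'); cv2.imwrite('pics/t3.png',t)
A=cv2.resize(t[90:210,290:450],(480,360),interpolation=cv2.INTER_CUBIC)
cv2.imwrite('pics/w2b.png',np.hstack([cv2.resize(im,(480,360))[:, :320],A]))
```

```text
[608.75834408 243.39730244 246.20380326] [ 3.14152374e+00 -2.20097796e-04 -2.86729427e+00] 41.68575825672559
[535.27649069 223.39916898 403.87589959] [[-0.26942467  0.92293334  0.27496255]
 [ 0.96302002  0.25870384  0.07526461]
 [-0.00166965  0.28507258 -0.95850448]]
```

View pics/w2b.png

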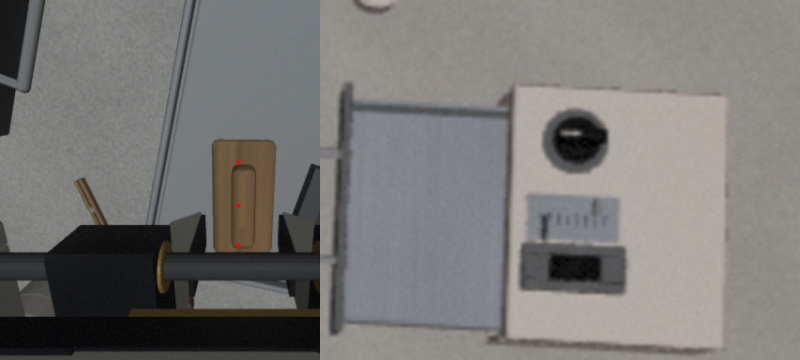

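Emit:
jog_arm --targets '[{"xyz": [-0.02, 0.03, 0.1], "spin": 0}, {"xyz": [-0.02, 0, 0.15], "spin": 0}, {"xyz": [0, 0, 0.2], "spin": 0}, {"xyz": [0, 0, 0.2], "spin": 0}, {"xyz": [0, 0, 0.1], "spin": 0}, {"xyz": [0, 0, 0.07], "spin": 0}, {"xyz": [0, 0, 0], "spin": 0}, {"xyz": [0, 0, 0], "spin": 0}, {"xyz": [0, 0, 0], "spin": 0}, {"xyz": [0, 0, 0], "spin": 0}]'

```text
time: 11.6
tool_pos: [611.4, 245.9, 180.7]
tcp_rot: [3.142, 0.001, -2.868]
contact_force: [0.4, -0.2, 0.5]
grip_width: 41.3
finger_force: 0.0
```

Emit:
jog_arm --targets '[{"xyz": [0, 0, 0], "spin": 0}, {"xyz": [0, 0, 0], "spin": 0}, {"xyz": [0, 0, 0], "spin": 0}, {"xyz": [0, 0, 0], "spin": 0}, {"xyz": [0, 0, 0], "spin": 0}, {"xyz": [0, 0, 0], "spin": 0}, {"xyz": [0, 0, -0.1], "spin": 0}, {"xyz": [0, 0, -0.2], "spin": 0}, {"xyz": [0, 0, -0.2], "spin": 0}, {"xyz": [0, 0, -0.2], "spin": 0}]' --gripper 0

```text
time: 12.85
tool_pos: [611.5, 245.9, 238.1]
tcp_rot: [3.142, 0.001, -2.868]
contact_force: [-0.0, -0.6, -0.6]
grip_width: 17.8
finger_force: 30.0
```

Run:
```python
from h import *
np.set_printoptions(precision=1,suppress=True)
c=cal('top')
def Q(x,y,z): return onz(c,290+(x-320)/3,90+y/3,z)[:2]
print('panel out top',Q(343,86,77),Q(331,333,77),'inner',Q(352,100,77),Q(343,325,77))
print('sidewall tops',Q(355,106,58),Q(500,113,58),Q(345,324,58),Q(490,329,58))
print('deck',Q(514,87,112),Q(725,97,112),Q(722,348,112),Q(503,336,112))
print('knob',Q(576,140,156),'hump',Q(521,244,130),Q(625,247,130),Q(624,294,130),Q(520,290,130))
```

```text
panel out top [665.2 -54.4] [388.3 -31.4] inner [648.9 -63.9] [396.8 -44.9]
sidewall tops [646.3 -68.8] [ 633.6 -232.4] [399.1 -48.7] [ 389.3 -209.8]
deck [ 650.5 -238.4] [ 632.9 -468. ] [ 358.9 -447.2] [ 378.  -213.5]
knob [ 581.1 -292.1] hump [ 474.8 -233.9] [ 468.6 -344.7] [ 418.3 -340.7] [ 425.5 -230.5]
```

Run:
```python
from h import *
plan(579.5,-124,200,3.06)
```

```text
{"xyz":[0.16,-0.43,0.05],"spin":0.35},{"xyz":[0.15,-0.44,0.05],"spin":0.35},{"xyz":[0.13,-0.44,0.05],"spin":0.35},{"xyz":[0.12,-0.45,0.05],"spin":0.35},{"xyz":[0.10,-0.45,0.05],"spin":0.35},{"xyz":[0.08,-0.46,0.05],"spin":0.35},{"xyz":[0.07,-0.46,0.05],"spin":0.35},{"xyz":[0.05,-0.46,0.05],"spin":0.35},{"xyz":[0.04,-0.46,0.05],"spin":0.35},{"xyz":[0.02,-0.46,0.05],"spin":0.35},
```

Emit:
jog_arm --targets '[{"xyz": [0.16, -0.43, 0], "spin": 0.35}, {"xyz": [0.15, -0.44, 0], "spin": 0.35}, {"xyz": [0.13, -0.44, 0], "spin": 0.35}, {"xyz": [0.12, -0.45, 0.05], "spin": 0.35}, {"xyz": [0.1, -0.45, 0.05], "spin": 0.35}, {"xyz": [0.08, -0.46, 0.05], "spin": 0.35}, {"xyz": [0.07, -0.46, 0.05], "spin": 0.35}, {"xyz": [0.05, -0.46, 0.05], "spin": 0.35}, {"xyz": [0.04, -0.46, 0.1], "spin": 0.35}, {"xyz": [0.02, -0.46, 0.1], "spin": 0.35}]'

```text
time: 14.1
tool_pos: [579.8, -124.2, 201.3]
tcp_rot: [-3.141, 0.001, 3.064]
contact_force: [-0.4, 0.7, -1.1]
grip_width: 18.1
finger_force: 30.0
```

Run:
```python
from h import *
plan(579.5,-124,52,3.06)
```

```text
{"xyz":[0.00,0.00,0.19],"spin":0.00},{"xyz":[0.00,0.00,0.19],"spin":0.00},{"xyz":[0.00,0.00,0.19],"spin":0.00},{"xyz":[0.00,0.00,0.19],"spin":0.00},{"xyz":[0.00,0.00,0.19],"spin":0.00},{"xyz":[0.00,0.00,0.19],"spin":0.00},{"xyz":[0.00,0.00,0.19],"spin":0.00},{"xyz":[0.00,0.00,0.19],"spin":0.00},{"xyz":[0.00,0.00,0.19],"spin":0.00},{"xyz":[0.00,0.00,0.19],"spin":0.00},
```

Emit:
jog_arm --targets '[{"xyz": [0, 0, 0.25], "spin": 0}, {"xyz": [0, 0, 0.3], "spin": 0}, {"xyz": [0, 0, 0.3], "spin": 0}, {"xyz": [0, 0, 0.3], "spin": 0}, {"xyz": [0, 0, 0.3], "spin": 0}, {"xyz": [0, 0, 0.2], "spin": 0}, {"xyz": [0, 0, 0.15], "spin": 0}, {"xyz": [0, 0, 0.04], "spin": 0}, {"xyz": [0, 0, 0.03], "spin": 0}, {"xyz": [0, 0, 0], "spin": 0}]'

```text
time: 15.35
tool_pos: [580.0, -123.0, 51.2]
tcp_rot: [-3.141, 0.001, 3.065]
contact_force: [0.3, -0.9, -1.6]
grip_width: 17.3
finger_force: 30.0
```

Emit:
jog_arm --targets '[{"xyz": [0, 0, 0], "spin": 0}, {"xyz": [0, 0, 0], "spin": 0}, {"xyz": [0, 0, 0], "spin": 0}, {"xyz": [0, 0, -0.1], "spin": 0}, {"xyz": [0, 0, -0.3], "spin": 0}, {"xyz": [0, 0, -0.4], "spin": 0}, {"xyz": [0, 0, -0.5], "spin": 0}, {"xyz": [0, 0, -0.5], "spin": 0}, {"xyz": [0, 0, -0.4], "spin": 0}, {"xyz": [0, 0, -0.25], "spin": 0}]' --gripper 45

```text
time: 16.6
tool_pos: [580.0, -123.0, 249.4]
tcp_rot: [-3.141, 0.003, 3.065]
contact_force: [0.8, -1.3, -0.8]
grip_width: 41.4
finger_force: 0.0
```

Run:
```python
from h import *
plan(612,308,248,3.13)
c=cal('top'); im=bot.capture('top'); cv2.imwrite('pics/t4.png',im)
a=cv2.resize(im[95:155,160:240],(400,300),interpolation=cv2.INTER_CUBIC); b=cv2.resize(im[90:210,290:450],(400,300),interpolation=cv2.INTER_CUBIC)
cv2.imwrite('pics/t4c.png',np.hstack([a,b]))
```

```text
{"xyz":[0.00,0.54,0.00],"spin":-0.07},{"xyz":[-0.00,0.54,0.00],"spin":-0.07},{"xyz":[-0.01,0.54,0.00],"spin":-0.07},{"xyz":[-0.01,0.54,0.00],"spin":-0.07},{"xyz":[-0.01,0.54,0.00],"spin":-0.07},{"xyz":[-0.02,0.54,0.00],"spin":-0.07},{"xyz":[-0.02,0.54,0.00],"spin":-0.07},{"xyz":[-0.02,0.54,0.00],"spin":-0.07},{"xyz":[-0.03,0.54,0.00],"spin":-0.07},{"xyz":[-0.03,0.54,0.00],"spin":-0.07},
```

View pics/t4c.png

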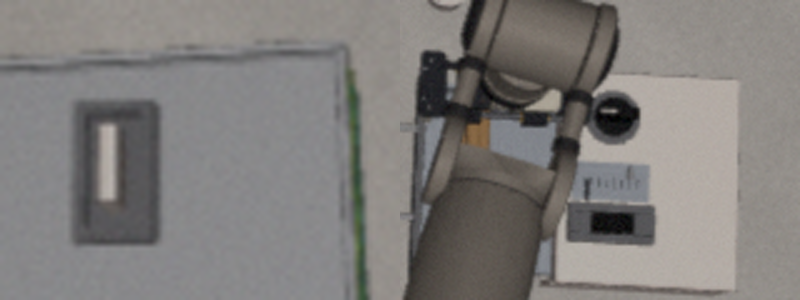

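Emit:
jog_arm --targets '[{"xyz": [0, 0.54, 0], "spin": -0.07}, {"xyz": [0, 0.54, 0], "spin": -0.07}, {"xyz": [-0.01, 0.54, 0], "spin": -0.07}, {"xyz": [-0.01, 0.54, 0], "spin": -0.07}, {"xyz": [-0.01, 0.54, 0], "spin": -0.07}, {"xyz": [-0.02, 0.54, 0], "spin": -0.07}, {"xyz": [-0.02, 0.54, 0], "spin": -0.07}, {"xyz": [-0.02, 0.54, 0], "spin": -0.07}, {"xyz": [-0.03, 0.54, 0], "spin": -0.07}, {"xyz": [-0.03, 0.54, 0], "spin": -0.07}]' --gripper 65

```text
time: 17.9
tool_pos: [611.0, 309.5, 246.5]
tcp_rot: [-3.141, -0.0, 3.135]
contact_force: [-0.2, -0.3, 0.6]
grip_width: 59.5
finger_force: 0.0
```

Run:
```python
from h import *
o=bot.get_obs();print(o['tool_pos'],o['tcp_rot'],o['grip_width'])
c=cal('wrist');im=bot.capture('wrist'); print(c['eye'],c['rotation'])
for p in [(619,318,192),(644,318,192),(594,318,192)]: 
    q=proj(c,p); print(q); cv2.circle(im,(int(q[0]),int(q[1])),2,(0,0,255),-1)
cv2.imwrite('pics/w3.png',im)
```

```text
[611.0430646  309.51505283 246.50306226] [-3.14149206e+00 -2.17533375e-04  3.13497351e+00] 59.54825278150908
[534.67475019 310.8959392  404.17667515] [[ 0.0080792   0.95834857  0.28548684]
 [ 0.99996598 -0.00726815 -0.00390038]
 [-0.00166296  0.28550864 -0.95837469]]
[269.34426005 219.92415293]
[269.27059682 252.07182516]
[269.42269729 185.69303319]
```

View pics/w3.png

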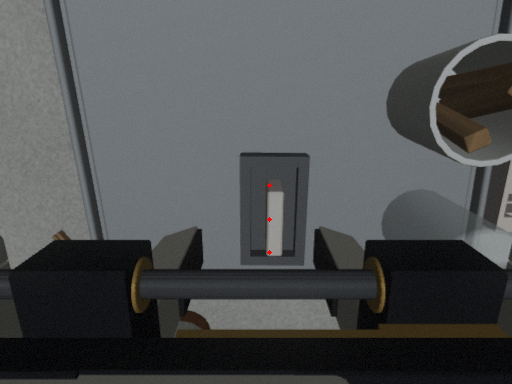

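Emit:
jog_arm --targets '[{"xyz": [0, -0.04, 0], "spin": 0}, {"xyz": [0, 0, 0.1], "spin": 0}, {"xyz": [0, 0, 0.15], "spin": 0}, {"xyz": [0, 0, 0.15], "spin": 0}, {"xyz": [0, 0, 0.15], "spin": 0}, {"xyz": [0, 0, 0.15], "spin": 0}, {"xyz": [0, 0, 0.1], "spin": 0}, {"xyz": [0, 0, 0.08], "spin": 0}, {"xyz": [0, 0, 0], "spin": 0}, {"xyz": [0, 0, 0], "spin": 0}]'

```text
time: 19.2
tool_pos: [611.4, 305.1, 176.8]
tcp_rot: [3.141, 0.001, 3.135]
contact_force: [-0.6, -0.6, -0.0]
grip_width: 60.0
finger_force: 0.0
```

Emit:
jog_arm --targets '[{"xyz": [0, 0, 0], "spin": 0}, {"xyz": [0, 0, 0], "spin": 0}, {"xyz": [0, 0, 0], "spin": 0}, {"xyz": [0, 0, 0], "spin": 0}, {"xyz": [0, 0, 0], "spin": 0}, {"xyz": [0, 0, 0], "spin": 0}, {"xyz": [0, 0, 0], "spin": 0}, {"xyz": [0, 0, 0], "spin": 0}, {"xyz": [0, 0, -0.1], "spin": 0}, {"xyz": [0, 0, -0.1], "spin": 0}]' --gripper 0

```text
time: 20.45
tool_pos: [611.1, 304.7, 192.5]
tcp_rot: [-3.141, -0.001, 3.135]
contact_force: [0.5, 0.1, -0.6]
grip_width: 11.7
finger_force: 29.8
```

Emit:
jog_arm --targets '[{"xyz": [0, 0, -0.2], "spin": 0}, {"xyz": [0, 0, -0.2], "spin": 0}, {"xyz": [0, 0, -0.2], "spin": 0}, {"xyz": [0, 0, -0.1], "spin": 0}, {"xyz": [0, 0, 0], "spin": 0}, {"xyz": [0, 0, 0], "spin": 0}, {"xyz": [0, 0, 0], "spin": 0}, {"xyz": [0, 0, 0], "spin": 0}, {"xyz": [0, 0, 0], "spin": 0}, {"xyz": [0, 0, 0], "spin": 0}]'

```text
time: 21.7
tool_pos: [611.2, 305.0, 248.3]
tcp_rot: [3.142, 0.0, 3.135]
contact_force: [-0.7, 0.1, -0.4]
grip_width: 11.7
finger_force: 29.8
```

Run:
```python
from h import *
plan(532,95,225,3.1); plan(449,-114,150,3.06,10,[532,95,225,3.1])
cv2.imwrite('pics/w4.png',bot.capture('wrist'))
```

```text
{"xyz":[0.10,-0.26,0.03],"spin":0.03},{"xyz":[0.10,-0.26,0.03],"spin":0.03},{"xyz":[0.10,-0.26,0.03],"spin":0.03},{"xyz":[0.09,-0.26,0.03],"spin":0.03},{"xyz":[0.09,-0.26,0.03],"spin":0.03},{"xyz":[0.09,-0.26,0.03],"spin":0.03},{"xyz":[0.09,-0.27,0.03],"spin":0.03},{"xyz":[0.09,-0.27,0.03],"spin":0.03},{"xyz":[0.09,-0.27,0.03],"spin":0.03},{"xyz":[0.09,-0.27,0.03],"spin":0.03},
{"xyz":[0.09,-0.27,0.09],"spin":0.04},{"xyz":[0.09,-0.27,0.09],"spin":0.04},{"xyz":[0.09,-0.27,0.09],"spin":0.04},{"xyz":[0.09,-0.27,0.09],"spin":0.04},{"xyz":[0.09,-0.27,0.09],"spin":0.04},{"xyz":[0.09,-0.27,0.09],"spin":0.04},{"xyz":[0.09,-0.27,0.09],"spin":0.04},{"xyz":[0.09,-0.27,0.09],"spin":0.04},{"xyz":[0.08,-0.27,0.09],"spin":0.04},{"xyz":[0.08,-0.27,0.09],"spin":0.04},
```

View pics/w4.png

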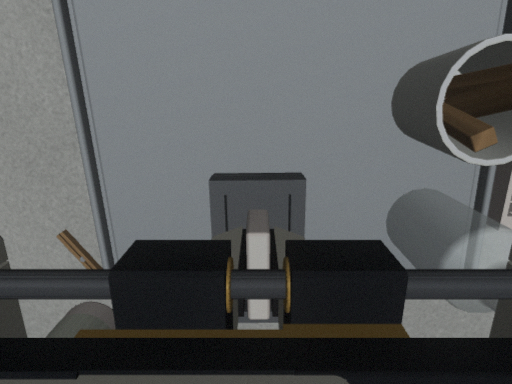

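Emit:
jog_arm --targets '[{"xyz": [0.2, -0.52, 0.03], "spin": 0.07}, {"xyz": [0.2, -0.52, 0.03], "spin": 0.07}, {"xyz": [0.2, -0.52, 0.03], "spin": 0.07}, {"xyz": [0.19, -0.53, 0.05], "spin": 0.07}, {"xyz": [0.19, -0.53, 0.1], "spin": 0.07}, {"xyz": [0.19, -0.53, 0.1], "spin": 0.07}, {"xyz": [0.18, -0.54, 0.1], "spin": 0.07}, {"xyz": [0.18, -0.54, 0.1], "spin": 0.07}, {"xyz": [0.17, -0.54, 0.1], "spin": 0.07}, {"xyz": [0.17, -0.54, 0.1], "spin": 0.07}]'

```text
time: 23.0
tool_pos: [444.9, -115.2, 189.3]
tcp_rot: [-3.141, 0.001, 3.065]
contact_force: [0.8, 0.3, -1.1]
grip_width: 11.3
finger_force: 29.8
```

Run:
```python
from h import *
plan(447.5,-114,45,3.06,1)
```

```text
{"xyz":[-0.03,0.02,1.80],"spin":0.05},
```

Emit:
jog_arm --targets '[{"xyz": [-0.03, 0.03, 0.25], "spin": 0.05}, {"xyz": [0, 0, 0.3], "spin": 0}, {"xyz": [0, 0, 0.3], "spin": 0}, {"xyz": [0, 0, 0.3], "spin": 0}, {"xyz": [0, 0, 0.25], "spin": 0}, {"xyz": [0, 0, 0.2], "spin": 0}, {"xyz": [0, 0, 0.1], "spin": 0}, {"xyz": [0, 0, 0.05], "spin": 0}, {"xyz": [0, 0, 0.03], "spin": 0}, {"xyz": [0, 0, 0], "spin": 0}]'

```text
time: 24.25
tool_pos: [448.1, -111.7, 47.0]
tcp_rot: [-3.141, 0.001, 3.06]
contact_force: [0.7, 0.8, -1.1]
grip_width: 11.6
finger_force: 29.8
```

Emit:
jog_arm --targets '[{"xyz": [0, 0, 0], "spin": 0}, {"xyz": [0, 0, 0], "spin": 0}, {"xyz": [0, 0, 0], "spin": 0}, {"xyz": [0, 0, -0.1], "spin": 0}, {"xyz": [0, 0, -0.3], "spin": 0}, {"xyz": [0, 0, -0.5], "spin": 0}, {"xyz": [0, 0.3, -0.5], "spin": 0}, {"xyz": [0, 0.5, -0.4], "spin": 0}, {"xyz": [0, 0.5, 0], "spin": 0}, {"xyz": [0, 0.4, 0], "spin": 0}]' --gripper 45

```text
time: 25.5
tool_pos: [459.2, 25.3, 191.9]
tcp_rot: [3.141, 0.002, 3.06]
contact_force: [-0.5, 0.9, 0.4]
grip_width: 41.2
finger_force: 0.0
```

Run:
```python
from h import *
im=bot.capture('top'); cv2.imwrite('pics/t5.png',im)
b=cv2.resize(im[90:210,290:450],(640,480),interpolation=cv2.INTER_CUBIC)
cv2.imwrite('pics/t5c.png',b)
```

```text
(no output)
```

View pics/t5c.png

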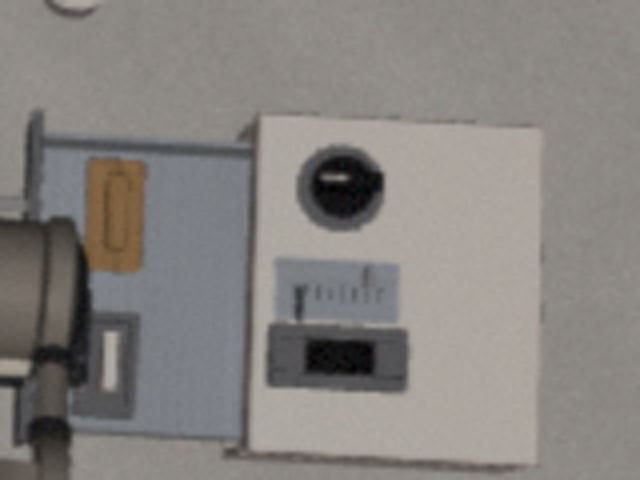

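Run:
```python
from h import *
plan(547,50,190,3.06,2);plan(547,50,56,3.06,1)
```

```text
{"xyz":[-0.54,0.18,0.01],"spin":0.01},{"xyz":[-0.54,0.18,0.01],"spin":0.01},
{"xyz":[-1.07,0.36,1.70],"spin":0.01},
```

Emit:
jog_arm --targets '[{"xyz": [-0.3, 0.12, 0], "spin": 0}, {"xyz": [-0.4, 0.12, 0], "spin": 0}, {"xyz": [-0.37, 0.12, 0.1], "spin": 0}, {"xyz": [0, 0, 0.3], "spin": 0}, {"xyz": [0, 0, 0.4], "spin": 0}, {"xyz": [0, 0, 0.4], "spin": 0}, {"xyz": [0, 0, 0.3], "spin": 0}, {"xyz": [0, 0, 0.2], "spin": 0}, {"xyz": [0, 0, 0], "spin": 0}, {"xyz": [0, 0, 0], "spin": 0}]' --gripper 0

```text
time: 26.8
tool_pos: [547.4, 45.5, 55.7]
tcp_rot: [3.141, 0.002, 3.06]
contact_force: [0.2, -0.2, -0.0]
grip_width: 0.4
finger_force: 0.0
```

Emit:
jog_arm --targets '[{"xyz": [0, -0.1, 0], "spin": 0}, {"xyz": [0, -0.1, 0], "spin": 0}, {"xyz": [0, -0.1, 0], "spin": 0}, {"xyz": [0, -0.12, 0], "spin": 0}, {"xyz": [0, -0.15, 0], "spin": 0}, {"xyz": [0, -0.15, 0], "spin": 0}, {"xyz": [0, -0.15, 0], "spin": 0}, {"xyz": [0, -0.15, 0], "spin": 0}, {"xyz": [0, -0.15, 0], "spin": 0}, {"xyz": [0, -0.15, 0], "spin": 0}]'

```text
time: 28.05
tool_pos: [538.2, -60.5, 54.9]
tcp_rot: [3.142, 0.0, 3.06]
contact_force: [0.4, 2.9, 5.1]
grip_width: 0.4
finger_force: 2.0
```

Emit:
jog_arm --targets '[{"xyz": [0, -0.12, 0], "spin": 0}, {"xyz": [0, -0.12, 0], "spin": 0}, {"xyz": [0, -0.12, 0], "spin": 0}, {"xyz": [0, -0.12, 0], "spin": 0}, {"xyz": [0, -0.1, 0], "spin": 0}, {"xyz": [0, -0.1, 0], "spin": 0}, {"xyz": [0, -0.05, 0], "spin": 0}, {"xyz": [0, -0.05, 0], "spin": 0}, {"xyz": [0, -0.05, 0], "spin": 0}, {"xyz": [0, 0, 0], "spin": 0}]'

```text
time: 29.3
tool_pos: [532.2, -126.1, 54.4]
tcp_rot: [-3.141, -0.001, 3.06]
contact_force: [0.5, -0.3, 0.1]
grip_width: 0.3
finger_force: 0.0
```

Emit:
jog_arm --targets '[{"xyz": [0, -0.03, 0], "spin": 0}, {"xyz": [0, -0.03, 0], "spin": 0}, {"xyz": [0, -0.03, 0], "spin": 0}, {"xyz": [0, -0.03, 0], "spin": 0}, {"xyz": [0, 0, 0], "spin": 0}, {"xyz": [0, 0, 0], "spin": 0}, {"xyz": [0, 0, 0], "spin": 0}, {"xyz": [0, 0, 0], "spin": 0}, {"xyz": [0, 0, 0], "spin": 0}, {"xyz": [0, 0, 0], "spin": 0}]'

```text
time: 30.55
tool_pos: [531.9, -135.4, 54.7]
tcp_rot: [3.142, 0.0, 3.06]
contact_force: [-0.6, -0.3, -0.3]
grip_width: 0.6
finger_force: 0.0
```

Emit:
jog_arm --targets '[{"xyz": [0, -0.03, 0], "spin": 0}, {"xyz": [0, -0.03, 0], "spin": 0}, {"xyz": [0, -0.03, 0], "spin": 0}, {"xyz": [0, -0.03, 0], "spin": 0}, {"xyz": [0, -0.03, 0], "spin": 0}, {"xyz": [0, -0.03, 0], "spin": 0}, {"xyz": [0, 0, 0], "spin": 0}, {"xyz": [0, 0, 0], "spin": 0}, {"xyz": [0, 0, 0], "spin": 0}, {"xyz": [0, 0, 0], "spin": 0}]'

```text
time: 31.8
tool_pos: [530.7, -148.5, 54.7]
tcp_rot: [3.14, -0.0, 3.06]
contact_force: [2.5, 7.8, 0.6]
grip_width: 0.5
finger_force: 3.8
```

Run:
```python
from h import *
s=bot.capture('scene'); t=bot.capture('top'); w=bot.capture('wrist')
a=cv2.resize(s[180:300,50:210],(400,300),interpolation=cv2.INTER_CUBIC)
b=cv2.resize(t[90:210,290:450],(400,300),interpolation=cv2.INTER_CUBIC)
cv2.imwrite('pics/x6.png',np.vstack([np.hstack([a,b]),np.hstack([cv2.resize(w,(400,300)),0*a])])[:, :])
```

```text
(no output)
```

View pics/x6.png

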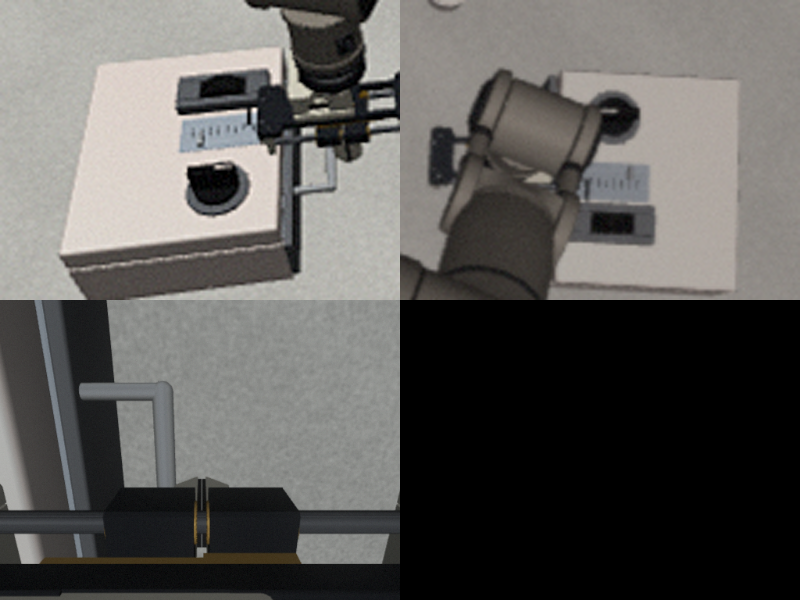

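Emit:
jog_arm --targets '[{"xyz": [0, -0.03, 0], "spin": 0}, {"xyz": [0, -0.03, 0], "spin": 0}, {"xyz": [0, -0.03, 0], "spin": 0}, {"xyz": [0, 0, 0], "spin": 0}, {"xyz": [0, 0, 0], "spin": 0}, {"xyz": [0, 0, 0], "spin": 0}, {"xyz": [0, 0, 0], "spin": 0}, {"xyz": [0, 0, 0], "spin": 0}, {"xyz": [0, 0, 0], "spin": 0}, {"xyz": [0, 0, 0], "spin": 0}]'

```text
time: 33.2
tool_pos: [530.6, -149.2, 54.7]
tcp_rot: [3.131, -0.001, 3.06]
contact_force: [8.2, 35.3, 7.3]
grip_width: 0.7
finger_force: 18.0
```

Emit:
jog_arm --targets '[{"xyz": [0, 0.2, 0], "spin": 0}, {"xyz": [0, 0.4, 0], "spin": 0}, {"xyz": [0, 0.1, -0.3], "spin": 0}, {"xyz": [0, 0, -0.5], "spin": 0}, {"xyz": [0, 0, -0.5], "spin": 0}, {"xyz": [0, 0, -0.5], "spin": 0}, {"xyz": [0.3, -0.3, 0], "spin": 0}, {"xyz": [0.4, -0.5, 0], "spin": 0}, {"xyz": [0.3, -0.5, 0], "spin": 0}, {"xyz": [0, -0.5, 0], "spin": 0}]'

```text
time: 34.45
tool_pos: [441.5, -239.5, 199.1]
tcp_rot: [-3.141, -0.0, 3.059]
contact_force: [0.8, 0.5, 0.6]
grip_width: 0.6
finger_force: 0.0
```

Run:
```python
from h import *
plan(448,-272.5,141,3.06,1)
c=cal('wrist');im=bot.capture('wrist');cv2.imwrite('pics/w7.png',im)
print(c['eye'],c['rotation'])
for p in [(446.7,-287.7,139.5),(491.7,-264.4,118),(509.8,-318.3,120)]: print(proj(c,p))
```

```text
{"xyz":[-0.12,-0.40,0.73],"spin":-0.01},
[ 365.36284033 -232.14837283  356.82449724] [[ 0.08406006  0.95501956  0.28437925]
 [ 0.99645773 -0.07986829 -0.02632583]
 [-0.0024288   0.28558485 -0.95835035]]
[191.16288049 219.06597917]
[232.3005975  258.18653624]
[170.3259791  283.53657642]
```

View pics/w7.png

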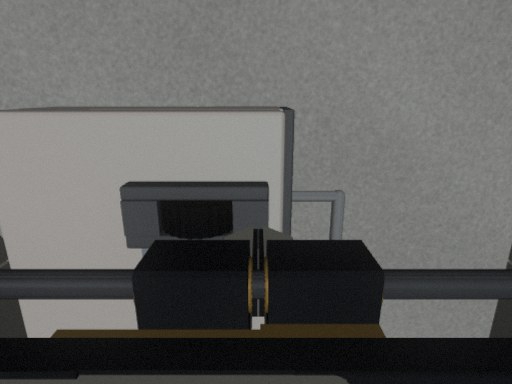

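Emit:
jog_arm --targets '[{"xyz": [-0.12, -0.38, 0], "spin": 0}, {"xyz": [0, 0, 0.4], "spin": 0}, {"xyz": [0, 0, 0.3], "spin": 0}, {"xyz": [0, 0, 0.09], "spin": 0}, {"xyz": [0, 0, 0], "spin": 0}, {"xyz": [0, -0.09, 0], "spin": 0}, {"xyz": [0, -0.09, 0], "spin": 0}, {"xyz": [0, -0.09, 0], "spin": 0}, {"xyz": [0, -0.09, 0], "spin": 0}, {"xyz": [0, 0, 0], "spin": 0}]'

```text
time: 35.75
tool_pos: [448.1, -299.0, 135.7]
tcp_rot: [-3.141, 0.001, 3.059]
contact_force: [0.8, -0.5, 1.6]
grip_width: 0.4
finger_force: 1.0
```

Emit:
jog_arm --targets '[{"xyz": [0, 0, -0.4], "spin": 0}, {"xyz": [0.4, 0.3, -0.5], "spin": 0}, {"xyz": [0.4, 0.6, 0], "spin": 0}, {"xyz": [0, 0.6, 0], "spin": 0}, {"xyz": [0, 0.6, 0], "spin": 0}, {"xyz": [0, 0.3, 0], "spin": 0}, {"xyz": [0, 0, 0], "spin": 0}, {"xyz": [0, 0, 0], "spin": 0}, {"xyz": [0, 0, 0], "spin": 0}, {"xyz": [0, 0, 0], "spin": 0}]'

```text
time: 37.0
tool_pos: [399.8, -102.0, 207.4]
tcp_rot: [3.142, -0.0, 3.059]
contact_force: [0.8, -0.4, -0.1]
grip_width: 0.0
finger_force: 0.0
```

Run:
```python
from h import *
t=np.mean([bot.capture('top').astype(float) for _ in range(4)],0).astype(np.uint8); s=np.mean([bot.capture('scene').astype(float) for _ in range(4)],0).astype(np.uint8)
cv2.imwrite('pics/t8.png',t);cv2.imwrite('pics/s8.png',s)
# scale region top (offset 290,90): enlarge
b=cv2.resize(t[145:185,350:400],(500,400),interpolation=cv2.INTER_CUBIC)
a0=cv2.imread('pics/top0.png'); b0=cv2.resize(a0[145:185,350:400],(500,400),interpolation=cv2.INTER_CUBIC)[:, :300]
cv2.imwrite('pics/x8.png',np.hstack([b,b0]))
```

```text
(no output)
```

View pics/x8.png

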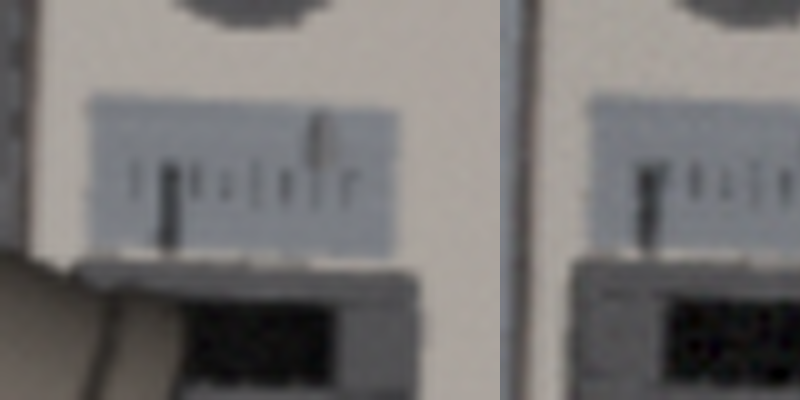

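Emit:
jog_arm --targets '[{"xyz": [0, -0.4, 0], "spin": 0}, {"xyz": [-0.3, -0.6, 0], "spin": 0}, {"xyz": [-0.4, -0.6, 0], "spin": 0}, {"xyz": [-0.07, -0.46, 0], "spin": 0}, {"xyz": [0, 0, 0.3], "spin": 0}, {"xyz": [0, 0, 0.3], "spin": 0}, {"xyz": [0, 0, 0.2], "spin": 0}, {"xyz": [0, 0, 0], "spin": 0}, {"xyz": [0, 0, 0], "spin": 0}, {"xyz": [0, 0, 0], "spin": 0}]'

```text
time: 38.65
tool_pos: [448.2, -270.8, 144.4]
tcp_rot: [-3.141, 0.001, 3.06]
contact_force: [-0.3, 0.5, -0.5]
grip_width: 0.5
finger_force: 0.0
```

Emit:
jog_arm --targets '[{"xyz": [0, 0, 0.09], "spin": 0}, {"xyz": [0, 0, 0], "spin": 0}, {"xyz": [0, -0.09, 0], "spin": 0}, {"xyz": [0, -0.09, 0], "spin": 0}, {"xyz": [0, -0.09, 0], "spin": 0}, {"xyz": [0, -0.09, 0], "spin": 0}, {"xyz": [0, 0, 0], "spin": 0}, {"xyz": [0, 0, -0.15], "spin": 0}, {"xyz": [0, 0.36, 0], "spin": 0}, {"xyz": [0, 0, 0.06], "spin": 0}]'

```text
time: 39.9
tool_pos: [448.2, -269.3, 144.4]
tcp_rot: [-3.141, 0.001, 3.062]
contact_force: [-0.6, -0.3, 0.2]
grip_width: 0.5
finger_force: 0.0
```

Emit:
jog_arm --targets '[{"xyz": [0, 0, 0.09], "spin": 0}, {"xyz": [0, 0, 0], "spin": 0}, {"xyz": [0, -0.09, 0], "spin": 0}, {"xyz": [0, -0.09, 0], "spin": 0}, {"xyz": [0, -0.09, 0], "spin": 0}, {"xyz": [0, -0.09, 0], "spin": 0}, {"xyz": [0, 0, 0], "spin": 0}, {"xyz": [0, 0, -0.15], "spin": 0}, {"xyz": [0, 0.36, 0], "spin": 0}, {"xyz": [0, 0, 0.06], "spin": 0}]'

```text
time: 41.15
tool_pos: [448.2, -269.3, 144.4]
tcp_rot: [-3.141, 0.001, 3.062]
contact_force: [0.3, -0.9, -0.2]
grip_width: 0.7
finger_force: 0.0
```

Emit:
jog_arm --targets '[{"xyz": [0, 0, 0.09], "spin": 0}, {"xyz": [0, 0, 0], "spin": 0}, {"xyz": [0, -0.09, 0], "spin": 0}, {"xyz": [0, -0.09, 0], "spin": 0}, {"xyz": [0, -0.09, 0], "spin": 0}, {"xyz": [0, -0.09, 0], "spin": 0}, {"xyz": [0, 0, 0], "spin": 0}, {"xyz": [0, 0, -0.15], "spin": 0}, {"xyz": [0, 0.36, 0], "spin": 0}, {"xyz": [0, 0, 0.06], "spin": 0}]'

```text
time: 42.4
tool_pos: [448.2, -269.3, 144.4]
tcp_rot: [-3.141, 0.001, 3.062]
contact_force: [0.1, -0.9, 0.6]
grip_width: 0.5
finger_force: 0.0
```

Emit:
jog_arm --targets '[{"xyz": [0, 0, 0.09], "spin": 0}, {"xyz": [0, 0, 0], "spin": 0}, {"xyz": [0, -0.09, 0], "spin": 0}, {"xyz": [0, -0.09, 0], "spin": 0}, {"xyz": [0, -0.09, 0], "spin": 0}, {"xyz": [0, -0.09, 0], "spin": 0}, {"xyz": [0, 0, 0], "spin": 0}, {"xyz": [0, 0, -0.15], "spin": 0}, {"xyz": [0, 0.36, 0], "spin": 0}, {"xyz": [0, 0, 0.06], "spin": 0}]'

```text
time: 43.65
tool_pos: [448.1, -269.3, 144.4]
tcp_rot: [-3.141, 0.001, 3.062]
contact_force: [-0.2, -0.1, 0.7]
grip_width: 0.4
finger_force: 0.0
```

Emit:
jog_arm --targets '[{"xyz": [0, 0, -0.4], "spin": 0}, {"xyz": [0.4, 0.3, -0.4], "spin": 0}, {"xyz": [0.37, 0.56, 0], "spin": 0}, {"xyz": [0, 0.6, 0], "spin": 0}, {"xyz": [0, 0.6, 0], "spin": 0}, {"xyz": [0, 0, 0], "spin": 0}, {"xyz": [0, 0, 0], "spin": 0}, {"xyz": [0, 0, 0], "spin": 0}, {"xyz": [0, 0, 0], "spin": 0}, {"xyz": [0, 0, 0], "spin": 0}]'

```text
time: 44.9
tool_pos: [399.8, -101.8, 207.4]
tcp_rot: [3.141, -0.0, 3.059]
contact_force: [0.7, -0.2, 0.8]
grip_width: 0.3
finger_force: 0.0
```

```bash
cat > m.py <<'E'
from h import *
np.set_printoptions(precision=0,suppress=True,linewidth=250)
def avg(n,k=4): return np.mean([bot.capture(n).astype(float) for _ in range(k)],0)
if __name__=='__main__':
    t=avg('top'); cv2.imwrite('pics/t9.png',t); g=t.mean(2)
    s=avg('scene'); cv2.imwrite('pics/s9.png',s)
    print('rows ptr', g[165:169,355:392].mean(0)); print('tab rows',g[155:161,355:392].mean(0))
    o=cv2.imread('pics/t8.png').mean(2); print('old ptr',o[165:169,355:392].mean(0))
E
python3 m.py
```

```text
rows ptr [165. 166. 164. 151. 133. 128. 127. 127. 127. 126. 127. 127. 127. 127. 126. 126. 127. 126. 124.  98.  59.  92. 120. 123. 127. 128. 124. 126. 127. 124. 127. 128. 128. 129. 144. 160. 164.]
tab rows [165. 166. 164. 153. 133. 126. 126. 126. 126. 126. 126. 126. 127. 127. 127. 127. 128. 128. 128. 129. 129. 130. 130. 130. 130. 122. 104. 116. 124. 131. 133. 133. 133. 134. 143. 159. 164.]
old ptr [165. 165. 164. 150. 133. 128. 128. 127. 127. 126. 116.  68.  73. 115. 125. 126. 127. 126. 126. 126. 123. 126. 127. 123. 126. 126. 123. 126. 127. 123. 127. 127. 128. 129. 144. 160. 163.][ WARN:0@0.592] global loadsave.cpp:1063 imwrite_ Unsupported depth image for selected encoder is fallbacked to CV_8U.
```

Emit:
jog_arm --targets '[{"xyz": [0, -0.4, 0], "spin": 0}, {"xyz": [-0.3, -0.6, 0], "spin": 0}, {"xyz": [-0.4, -0.6, 0], "spin": 0}, {"xyz": [-0.07, -0.46, 0], "spin": 0}, {"xyz": [0, 0, 0.3], "spin": 0}, {"xyz": [0, 0, 0.3], "spin": 0}, {"xyz": [0, 0, 0.2], "spin": 0}, {"xyz": [0, 0, 0], "spin": 0}, {"xyz": [0, 0, 0], "spin": 0}, {"xyz": [0, 0, 0], "spin": 0}]'

```text
time: 46.55
tool_pos: [448.2, -270.8, 144.4]
tcp_rot: [-3.141, 0.001, 3.06]
contact_force: [-0.4, -0.2, 0.3]
grip_width: 0.2
finger_force: 0.0
```

Emit:
jog_arm --targets '[{"xyz": [0, 0, 0.09], "spin": 0}, {"xyz": [0, 0, 0], "spin": 0}, {"xyz": [0, -0.09, 0], "spin": 0}, {"xyz": [0, -0.09, 0], "spin": 0}, {"xyz": [0, -0.09, 0], "spin": 0}, {"xyz": [0, -0.09, 0], "spin": 0}, {"xyz": [0, 0, 0], "spin": 0}, {"xyz": [0, 0, -0.15], "spin": 0}, {"xyz": [0, 0.36, 0], "spin": 0}, {"xyz": [0, 0, 0.06], "spin": 0}]'

```text
time: 47.8
tool_pos: [448.2, -269.3, 144.4]
tcp_rot: [-3.141, 0.001, 3.062]
contact_force: [-0.2, -1.1, 0.1]
grip_width: 0.4
finger_force: 0.0
```

Emit:
jog_arm --targets '[{"xyz": [0, 0, 0.09], "spin": 0}, {"xyz": [0, 0, 0], "spin": 0}, {"xyz": [0, -0.09, 0], "spin": 0}, {"xyz": [0, -0.09, 0], "spin": 0}, {"xyz": [0, -0.09, 0], "spin": 0}, {"xyz": [0, -0.09, 0], "spin": 0}, {"xyz": [0, 0, 0], "spin": 0}, {"xyz": [0, 0, -0.15], "spin": 0}, {"xyz": [0, 0.36, 0], "spin": 0}, {"xyz": [0, 0, 0.06], "spin": 0}]'

```text
time: 49.05
tool_pos: [448.2, -269.3, 144.4]
tcp_rot: [-3.141, 0.001, 3.062]
contact_force: [-0.0, -0.3, -0.7]
grip_width: 0.5
finger_force: 0.0
```

Emit:
jog_arm --targets '[{"xyz": [0, 0, -0.4], "spin": 0}, {"xyz": [-0.3, 0, -0.3], "spin": 0}, {"xyz": [-0.4, -0.1, 0], "spin": 0}, {"xyz": [-0.4, -0.1, 0], "spin": 0}, {"xyz": [-0.2, 0, 0], "spin": 0}, {"xyz": [0, 0, 0], "spin": 0}, {"xyz": [0, 0, 0], "spin": 0}, {"xyz": [0, 0, 0], "spin": 0}, {"xyz": [0, 0, 0], "spin": 0}, {"xyz": [0, 0, 0], "spin": 0}]'

```text
time: 50.3
tool_pos: [549.9, -295.0, 199.7]
tcp_rot: [-3.142, 0.0, 3.06]
contact_force: [0.0, 0.8, -0.1]
grip_width: 0.7
finger_force: 0.0
```

Run:
```python
from m import *
c=cal('wrist'); im=avg('wrist').astype(np.uint8); cv2.imwrite('pics/w10.png',im)
np.save('w10.npy',np.array([c],dtype=object),allow_pickle=True)
for p in [(446.7,-285,139.5),(491.7,-310,118),(509.8,-318.3,120)]: print(proj(c,p))
cv2.imwrite('pics/w10b.png',cv2.resize(im[60:260,120:387],(800,600),interpolation=cv2.INTER_CUBIC))
```

```text
[259.  49.]
[230. 123.]
[221. 149.]
```

View pics/w10b.png

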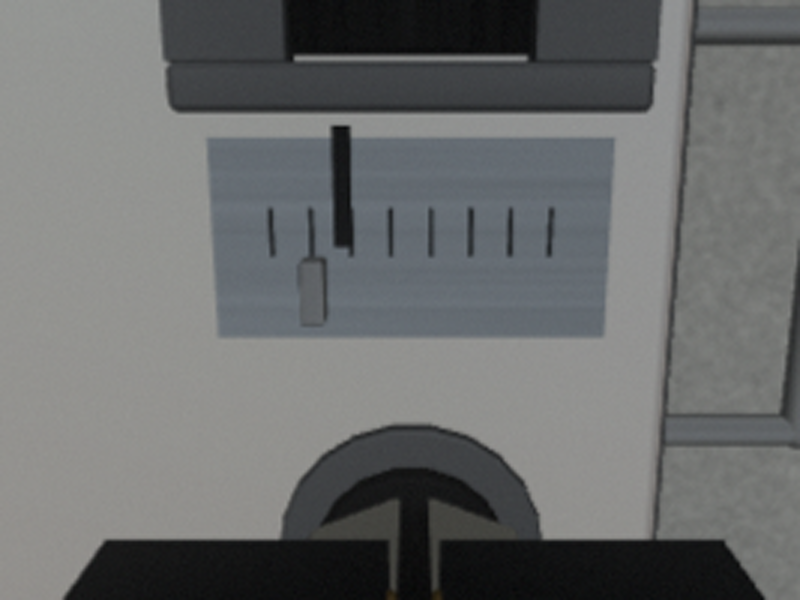

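```bash
cat > d.py <<'E'
from h import *
c=np.load('w10.npy',allow_pickle=True)[0]
xd=np.array([-.081,-.9967])
def cabx(u,v,z): return onz(c,120+u/3,60+v/3,z)[:2]@xd
for yz in (-.075,-.081,-.087):
    xd=np.array([yz,-.9967])
    print('gap',cabx(313,290,122)-cabx(341.5,243,116), cabx(313,258,122)-cabx(341.5,243,116),'scale mm/px',(cabx(268,230,113)-cabx(548,230,113))/7,'hump axis slope check', cabx(207,138,113)-cabx(219,336,113),cabx(614,138,113)-cabx(605,336,113))
E
python3 d.py
python3 - <<'E'
from h import *
print(bot.get_obs()['tool_pos']); plan(448,-271,144,3.06,1)
E
```

```text
gap 6.874582544688224 6.576272146593567 scale mm/px 10.010055773118962 hump axis slope check -0.3237900187676246 0.19227857372970902
gap 6.814065716205619 6.562695983766787 scale mm/px 10.015051877090912 hump axis slope check -0.027692998962947968 0.48844695702425156
gap 6.753548887723014 6.549119820940007 scale mm/px 10.020047981062874 hump axis slope check 0.26840402084172865 0.7846153403187657
[ 550.06126476 -294.99145052  199.53091532]
{"xyz":[1.30,0.19,0.69],"spin":-0.00},
```

Emit:
jog_arm --targets '[{"xyz": [0.3, 0.09, 0], "spin": 0}, {"xyz": [0.5, 0.1, 0], "spin": 0}, {"xyz": [0.5, 0, 0], "spin": 0}, {"xyz": [0, 0, 0.3], "spin": 0}, {"xyz": [0, 0, 0.3], "spin": 0}, {"xyz": [0, 0, 0.09], "spin": 0}, {"xyz": [0, 0, 0], "spin": 0}, {"xyz": [0, 0, 0], "spin": 0}, {"xyz": [0, 0, 0], "spin": 0}, {"xyz": [0, 0, 0], "spin": 0}]'

```text
time: 51.75
tool_pos: [447.9, -271.4, 144.7]
tcp_rot: [-3.141, 0.001, 3.06]
contact_force: [1.4, -0.3, 0.0]
grip_width: 0.7
finger_force: 0.0
```

Emit:
jog_arm --targets '[{"xyz": [0, 0, 0.09], "spin": 0}, {"xyz": [0, 0, 0], "spin": 0}, {"xyz": [0, -0.09, 0], "spin": 0}, {"xyz": [0, -0.09, 0], "spin": 0}, {"xyz": [0, -0.09, 0], "spin": 0}, {"xyz": [0, -0.09, 0], "spin": 0}, {"xyz": [0, 0, 0], "spin": 0}, {"xyz": [0, 0, -0.15], "spin": 0}, {"xyz": [0, 0.36, 0], "spin": 0}, {"xyz": [0, 0, 0.06], "spin": 0}]'

```text
time: 53.0
tool_pos: [448.1, -270.2, 145.3]
tcp_rot: [-3.141, 0.001, 3.062]
contact_force: [0.9, 0.4, -0.1]
grip_width: 0.5
finger_force: 0.0
```

Emit:
jog_arm --targets '[{"xyz": [0, 0, -0.4], "spin": 0}, {"xyz": [-0.3, 0, -0.3], "spin": 0}, {"xyz": [-0.4, -0.1, 0], "spin": 0}, {"xyz": [-0.4, -0.1, 0], "spin": 0}, {"xyz": [-0.2, 0, 0], "spin": 0}, {"xyz": [0, 0, 0], "spin": 0}, {"xyz": [0, 0, 0], "spin": 0}, {"xyz": [0, 0, 0], "spin": 0}, {"xyz": [0, 0, 0], "spin": 0}, {"xyz": [0, 0, 0], "spin": 0}]'

```text
time: 54.25
tool_pos: [549.8, -295.8, 200.5]
tcp_rot: [-3.142, 0.0, 3.06]
contact_force: [-0.3, -0.6, 0.2]
grip_width: 0.4
finger_force: 0.0
```

Run:
```python
from m import *
c=cal('wrist'); im=avg('wrist'); cv2.imwrite('pics/w11.png',im.astype(np.uint8))
o=cv2.imread('pics/w10.png')
def meas(im,c):
    g=im.mean(2); P=g[110:125,195:300]   # pointer rows above ticks
    m=P<60; 
    ys,xs=np.nonzero(m); u=xs.mean()+195
    T=g[150:164,210:250].mean(0); return u,T
u0,T0=meas(o.astype(float),c); u1,T1=meas(im,c); print(u0,u1); print(T0);print(T1)
xd=np.array([-.081,-.9967])
for u,cc in ((u0,np.load('w10.npy',allow_pickle=True)[0]),(u1,c)): print(onz(cc,u,117,116)[:2]@xd)
```

```text
233.5 226.5
[109. 109. 109. 109. 109. 109. 109. 109. 110. 100.  93.  96.  98.  98.  99.  99. 100.  91.  60.  94. 108. 109. 109. 108. 109. 109. 108. 108. 108. 109. 109. 109. 109. 108. 109. 109. 108. 109. 108. 109.]
[110. 110. 110. 110. 110. 110. 110. 110. 109. 110. 108.  94.  96.  98.  99.  99. 100. 101.  97.  61.  87. 107. 109. 109. 109. 109. 110. 109. 109. 109. 109. 109. 109. 109. 109. 109. 109. 109. 109. 109.]
266.6760036939456
272.6591948767892
```

```bash
cat >> d.py <<'E'
print('deck',cabx(661,415,112),'panel',cabx(667,428,66),cabx(670,400,77),'tab',cabx(313,290,122))
E
python3 d.py | tail -1
python3 - <<'E'
from h import *
print(bot.get_obs()['tool_pos']); plan(582,-291,200,1.49,16)
c=cal('top'); print(proj(c,(582,-291,156)))
E
```

```text
deck 179.970385148516 panel 165.41173914375054 168.23728344514913 tab 270.5665562597158
[ 549.99045624 -295.78275363  200.34163897]
{"xyz":[-0.02,0.01,0.00],"spin":0.98},{"xyz":[-0.02,0.01,0.00],"spin":0.98},{"xyz":[-0.02,0.01,0.00],"spin":0.98},{"xyz":[-0.02,0.01,0.00],"spin":0.98},{"xyz":[-0.02,0.01,0.00],"spin":0.98},{"xyz":[-0.02,0.02,0.00],"spin":0.98},{"xyz":[-0.02,0.02,0.00],"spin":0.98},{"xyz":[-0.02,0.02,0.00],"spin":0.98},{"xyz":[-0.01,0.02,0.00],"spin":0.98},{"xyz":[-0.01,0.02,0.00],"spin":0.98},{"xyz":[-0.01,0.02,0.00],"spin":0.98},{"xyz":[-0.01,0.02,0.00],"spin":0.98},{"xyz":[-0.00,0.02,0.00],"spin":0.98},{"xyz":[-0.00,0.03,0.00],"spin":0.98},{"xyz":[0.00,0.03,0.00],"spin":0.98},{"xyz":[0.00,0.03,0.00],"spin":0.98},
[374.98524787 136.38212295]
```

Run:
```python
from h import *
c=cal('top');w=np.load('w10.npy',allow_pickle=True)[0]; s=cal('scene')
for z in (118,122,126): print(z,onz(c,375.0,136.6,z)[:2],onz(w,120+411.5/3,60+553/3,z)[:2], onz(s,70+(606-400)*130/400,190+(495-300)*98/300,z)[:2])
t=cv2.imread('pics/t9.png').astype(float); g=t.mean(2)[118:156,355:398]
ring=(g<115); ys,xs=np.nonzero(ring); print('ring bbox',xs.min()+355,xs.max()+355,ys.min()+118,ys.max()+118)
bk=(g<50); ys,xs=np.nonzero(bk); print('black c',xs.mean()+355,ys.mean()+118,xs.min()+355,xs.max()+355,ys.min()+118,ys.max()+118)
for r in range(122,152,2): print(r,g[r-118].astype(int))
```

```text
118 [ 588.74470056 -300.49222552] [ 589.73998402 -298.45191612] [ 586.14499499 -298.96259719]
122 [ 587.9606064  -299.49406191] [ 587.80124317 -298.27528882] [ 589.06454573 -298.16214995]
126 [ 587.17651224 -298.4958983 ] [ 585.86250232 -298.09866153] [ 591.98409648 -297.3617027 ]
ring bbox 364 385 127 147
black c 375.86559139784947 136.23655913978496 368 384 129 144
122 [148 162 165 165 165 164 165 164 164 165 165 165 165 164 164 164 164 165
 164 166 164 164 165 164 163 164 164 164 163 164 164 163 164 164 164 164
 164 164 165 163 163 163 164]
124 [149 164 164 165 165 164 166 165 165 165 165 165 164 164 165 164 164 163
 163 164 164 164 164 165 165 165 164 165 164 163 164 164 164 164 165 164
 165 164 165 163 164 163 162]
126 [154 162 165 165 166 165 165 166 164 164 165 164 164 164 158 158 151 123
 116 119 119 120 132 148 154 159 162 165 165 164 164 165 164 164 165 164
 165 163 163 164 164 165 163]
128 [156 164 166 165 165 165 166 165 165 165 163 164 156 127  97  87  84  79
  75  74  74  74  76  79  81  91 114 148 161 163 164 165 164 165 163 164
 165 164 165 164 163 164 165]
130 [158 1
[... 1269 characters left out ...]
4 165 164 166 165 165 165 164 157 112  87  83  82  80  79
  67  57  48  52  54  72  80  83  84  92 117 154 164 164 163 163 164 164
 164 165 164 165 165 164 165]
146 [161 165 166 165 165 165 165 166 163 164 166 165 162 156 127 107  96  87
  85  85  84  84  87  89  92 124 152 159 163 165 164 164 164 163 166 163
 164 164 163 163 164 163 163]
148 [162 166 164 164 166 164 166 165 164 163 166 164 165 165 164 164 162 159
 159 159 159 158 159 161 160 163 164 164 164 164 165 164 164 164 165 165
 163 164 164 165 164 165 164]
150 [163 164 164 165 166 164 165 166 166 165 165 165 166 166 166 163 164 165
 164 164 164 165 164 164 165 164 164 164 165 163 165 165 165 163 165 165
 163 164 164 165 164 164 164]
```

Emit:
jog_arm --targets '[{"xyz": [-0.24, 0, 0], "spin": 0}, {"xyz": [-0.24, 0, 0], "spin": 0}, {"xyz": [0, 0, 0], "spin": 1}, {"xyz": [0, 0, 0], "spin": 1}, {"xyz": [0, 0, 0], "spin": 1}, {"xyz": [0, 0, 0], "spin": 1}, {"xyz": [0, 0, 0], "spin": 1}, {"xyz": [0, 0, 0], "spin": 1}, {"xyz": [0, 0, 0], "spin": 1}, {"xyz": [0, 0, 0], "spin": 1}]' --gripper 50

```text
time: 55.7
tool_pos: [588.3, -298.9, 200.2]
tcp_rot: [3.142, -0.0, 2.257]
contact_force: [-0.5, 0.3, -0.0]
grip_width: 45.7
finger_force: 0.0
```

Emit:
jog_arm --targets '[{"xyz": [0, 0, 0], "spin": 1}, {"xyz": [0, 0, 0], "spin": 1}, {"xyz": [0, 0, 0], "spin": 1}, {"xyz": [0, 0, 0], "spin": 1}, {"xyz": [0, 0, 0], "spin": 1}, {"xyz": [0, 0, 0], "spin": 1}, {"xyz": [0, 0, 0], "spin": 1}, {"xyz": [0, 0, 0], "spin": 0.7}, {"xyz": [0, 0, 0], "spin": 0}, {"xyz": [0, 0, 0], "spin": 0}]'

```text
time: 56.95
tool_pos: [588.3, -298.9, 200.3]
tcp_rot: [-3.142, -0.0, 1.491]
contact_force: [-0.1, 0.4, 0.4]
grip_width: 45.8
finger_force: 0.0
```

Run:
```python
from m import *
o=bot.get_obs();print(o['tool_pos'],o['tcp_rot']); plan(588,-298.5,130,1.489,1)
c=cal('wrist'); print(c['eye']); im=avg('wrist'); cv2.imwrite('pics/w12.png',im.astype(np.uint8)); g=im.mean(2)
P=lambda *p: proj(c,p)
xd=np.array([-.081,-.9967]);yd=np.array([.9967,-.081]);k=np.array([588,-298.5])
for a in (-26,0,26): print('bar pt',a,P(*(k+a*xd),156))
for a in (-7,7): print('edge',P(*(k+a*yd),156),P(*(k+a*yd+20*xd),156),P(*(k+a*yd-20*xd),156))
m=(im.min(2)>120); 
for r in range(120,260,12): print(r,g[r,200:320:4].astype(int))
```

```text
[ 588. -299.  200.] [-3. -0.  1.]
{"xyz":[0.01,-0.00,0.88],"spin":0.02},
[ 595. -221.  358.]
bar pt -26 [256. 178.]
bar pt 0 [256. 216.]
bar pt 26 [256. 251.]
edge [246. 216.] [246. 243.] [246. 187.]
edge [267. 216.] [267. 243.] [267. 187.]
120 [159 159 160 159 160 159 160 160 160 159 159 160 159 160 160 159 160 160 160 159 160 161 159 160 160 161 160 160 160 160]
132 [158 159 161 160 161 161 159 160 160 159 160 161 160 160 160 160 160 162 160 161 161 161 161 160 160 161 161 162 160 161]
144 [161 160 160 159 162 160 160 160 162 160 160 161 161 161 161 161 162 160 159 161 160 160 159 162 159 161 159 161 159 159]
156 [159 161 160 160 160 159 160 160 160 159 100  76  76  76  75  76  73  73  74  53 157 160 160 159 161 161 159 160 161 161]
168 [161 162 161 160 160 161  70  75  75  74  73  75  40  23  22  24  20  34  72  73  73  73  74  60 160 161 160 160 160 160]
180 [160 159 159 160 104  74  74  73  33  26  27  26  23  22  40 141  23  20  24  24  23  22  74  72  73  59 159 159 159 160]
192 [160 160 160 161  75  74  75  27  25  25  24  23  23  22  42 157  23  18  22  23  23  25  24  64  73  72 109 159 159 159]
204 [161 159 161 161  76  73  73  26  26  25  22  22  19  23  41 156  22  17  20  22  23  22  23  43  71  71 142 158 159 160]
216 [159 160 161 160 161  72  74  71  24  25  26  25  22  23  22  21  21  15  21  21  21  24  49  70  71 147 158 158 157 158]
228 [142  56  58 138 160 161 158 129  72  69  71  32  24  23  24  22  22  17  22  66  67  68  73 159 158 159 137  58  56 140]
240 [ 56  56  19  21 158 157 159 158 160 159 158 160 129  23  24  22  21  18 159 158 158 158 157 158 158 157  25  22  59  57]
252 [ 52  19  18  18 140 157 159 159 159 158 160 158 158 159 158 157 157 157 158 159 157 158 157 156 156 107  21  22  22  58]
```

Emit:
jog_arm --targets '[{"xyz": [0.03, 0.025, 0.1], "spin": 0}, {"xyz": [0, 0, 0.2], "spin": 0}, {"xyz": [0, 0, 0.2], "spin": 0}, {"xyz": [0, 0, 0.2], "spin": 0}, {"xyz": [0, 0, 0.1], "spin": 0}, {"xyz": [0, 0, 0.07], "spin": 0}, {"xyz": [0, 0, 0], "spin": 0}, {"xyz": [0, 0, 0], "spin": 0}, {"xyz": [0, 0, 0], "spin": 0}, {"xyz": [0, 0, 0], "spin": 0}]'

```text
time: 58.4
tool_pos: [590.6, -296.8, 131.0]
tcp_rot: [3.141, 0.0, 1.49]
contact_force: [-0.7, -0.0, 0.4]
grip_width: 45.8
finger_force: 0.0
```

Emit:
jog_arm --targets '[{"xyz": [0, 0, 0], "spin": 0}, {"xyz": [0, 0, 0], "spin": 0}, {"xyz": [0, 0, 0], "spin": 0}, {"xyz": [0, 0, 0], "spin": 0}, {"xyz": [0, 0, 0], "spin": 0}, {"xyz": [0, 0, 0], "spin": 0}, {"xyz": [0, 0, 0], "spin": 0}, {"xyz": [0, 0, 0], "spin": 0}, {"xyz": [0, 0, 0], "spin": 0}, {"xyz": [0, 0, 0], "spin": 0}]' --gripper 0

```text
time: 59.65
tool_pos: [589.2, -296.6, 130.7]
tcp_rot: [-3.139, -0.001, 1.49]
contact_force: [-5.0, 0.9, 3.1]
grip_width: 14.2
finger_force: 30.0
```

Emit:
jog_arm --targets '[{"xyz": [0, -0.03, 0], "spin": 0}, {"xyz": [0, 0, 0], "spin": 0.8}, {"xyz": [0, 0, 0], "spin": 0.8}, {"xyz": [0, 0, 0], "spin": 0.8}, {"xyz": [0, 0, 0], "spin": 0.8}, {"xyz": [0, 0, 0], "spin": 0.8}, {"xyz": [0, 0, 0], "spin": 0.8}, {"xyz": [0, 0, 0], "spin": 0.8}, {"xyz": [0, 0, 0], "spin": 0.8}, {"xyz": [0, 0, 0], "spin": 0.8}]'

```text
time: 60.9
tool_pos: [590.5, -297.3, 130.7]
tcp_rot: [3.136, -0.003, 0.767]
contact_force: [9.8, -3.5, -5.9]
grip_width: 14.0
finger_force: 30.0
```

Emit:
jog_arm --targets '[{"xyz": [0, 0, 0], "spin": 0.8}, {"xyz": [0, 0, 0], "spin": 0.8}, {"xyz": [0, 0, 0], "spin": 0.8}, {"xyz": [0, 0, 0], "spin": 0.8}, {"xyz": [0, 0, 0], "spin": 0.8}, {"xyz": [0, 0, 0], "spin": 0.8}, {"xyz": [0, 0, 0], "spin": 0.2}, {"xyz": [0, 0, 0], "spin": 0}, {"xyz": [0, 0, 0], "spin": 0}, {"xyz": [0, 0, 0], "spin": 0}]'

```text
time: 62.15
tool_pos: [591.1, -298.3, 130.8]
tcp_rot: [3.136, -0.006, 0.271]
contact_force: [11.5, -5.2, -7.7]
grip_width: 13.7
finger_force: 30.2
```

Run:
```python
from h import *
o=bot.get_obs();print(o['moment'],o['contact_force'],o['joint_positions'])
```

```text
[-1.04196077 -1.72488605  0.52503525] [11.46059037 -5.21003026 -7.7351563 ] [-5.83158596e-01  6.67295242e-01  1.24721156e+00  3.72552361e-04
  1.21880463e+00  7.16705910e-01]
```

Emit:
jog_arm --targets '[{"xyz": [0, 0, 0], "spin": 0}, {"xyz": [0, 0, 0], "spin": 0}, {"xyz": [0, 0, 0], "spin": 0}, {"xyz": [0, 0, 0], "spin": 0}, {"xyz": [0, 0, -0.1], "spin": 0}, {"xyz": [0, 0, -0.2], "spin": 0}, {"xyz": [0, 0, -0.3], "spin": 0}, {"xyz": [0, 0, -0.5], "spin": 0}, {"xyz": [0, 0, -0.5], "spin": 0}, {"xyz": [0, 0, 0], "spin": 0}]' --gripper 50

```text
time: 63.4
tool_pos: [589.5, -297.4, 264.4]
tcp_rot: [3.135, -0.006, 0.27]
contact_force: [0.1, 0.0, 0.5]
grip_width: 45.8
finger_force: 0.0
```

Emit:
jog_arm --targets '[{"xyz": [-0.2, -0.5, 0], "spin": 0}, {"xyz": [-0.2, -0.6, 0], "spin": 0}, {"xyz": [-0.2, -0.6, 0], "spin": 0}, {"xyz": [-0.2, -0.6, 0], "spin": 0}, {"xyz": [-0.2, -0.6, 0], "spin": 0}, {"xyz": [-0.2, -0.6, 0], "spin": 0}, {"xyz": [0, -0.4, 0], "spin": 0}, {"xyz": [0, 0, 0], "spin": 0}, {"xyz": [0, 0, 0], "spin": 0}, {"xyz": [0, 0, 0], "spin": 0}]'

```text
time: 64.65
tool_pos: [412.7, -22.2, 258.6]
tcp_rot: [3.142, 0.0, 0.269]
contact_force: [0.8, -0.2, 0.2]
grip_width: 45.7
finger_force: 0.0
```

Run:
```python
from m import *
o=bot.get_obs();print(o['tool_pos'],o['contact_force'])
t=avg('top'); cv2.imwrite('pics/t13.png',t.astype(np.uint8)); g=t.mean(2)
print('ptr',g[164:168,372:392].mean(0)); print('tab',g[155:161,372:392].mean(0))
old=cv2.imread('pics/t9.png').mean(2); print('tab old',old[155:161,372:392].mean(0))
for r in range(124,150,2): print(r,g[r,362:392].astype(int))
i=cv2.imread('pics/top0.png').mean(2); print('front',g[150,325:358].astype(int)); print('t8',old[150,325:358].astype(int)); 
print('shelf diff', np.abs(t[95:210,125:240].mean(2)-i[95:210,125:240]).max(0).astype(int)[:60:3])
```

```text
[413. -22. 259.] [ 1. -0.  0.]
ptr [119. 124. 125. 119. 124. 125. 117. 122. 112.  65.  73. 114. 118. 124. 127. 127. 129. 142. 158. 163.]
tab [127. 127. 128. 128. 129. 129. 129. 130. 121. 104. 115. 123. 130. 131. 132. 132. 134. 141. 158. 163.]
tab old [128. 128. 129. 129. 130. 130. 130. 130. 122. 104. 116. 124. 131. 133. 133. 133. 135. 143. 159. 164.]
124 [163 164 164 164 164 163 162 162 163 164 164 164 163 162 163 163 162 163 164 163 163 164 162 161 163 162 163 163 163 163]
126 [164 163 163 163 163 164 161 157 155 150 121 115 116 121 109 126 146 154 158 160 163 163 162 163 162 163 163 162 163 161]
128 [163 163 163 164 162 154 127  95  85  79  61  37  35  81  90  57  67  80  89 114 148 161 163 162 163 163 164 163 162 163]
130 [163 163 162 155 114  90  82  76  55  30   9   9  10  46 111  83  40  31  47  70  85 114 148 159 162 163 163 164 163 163]
132 [163 163 156 109  83  80  64  37  23  19  15   4   4  14  56 120  74  26  18  24  46  74  91 142 160 163 163 162 162 163]
134 [164 158 114  88  80  64  36  22  21  19  18   6   9  12  12  17  17  12  18  19  25  57  80 113 152 162 164 162 
[... 540 characters left out ...]
2  87  81  82  78  69  62  49  45  49  54  73  80  83  83  90 116 152 161 163 163 163 163 163 163]
146 [163 165 164 163 164 161 157 126 107  95  87  82  84  83  82  86  87  91 123 150 160 162 163 163 165 163 163 164 162 163]
148 [164 165 164 163 166 163 164 161 164 160 160 158 157 158 157 159 160 158 160 163 163 163 163 163 163 164 163 162 162 162]
front [138 138 135 136 136 137 136 118 113 115 120 118 129 133 137 136 137 138 137 132  85  43  30  42  76  82  69  68  96 145 160 165 165]
t8 [140 140 138 137 139 138 136 118 113 117 120 119 132 134 137 137 136 138 139 134  85  42  31  44  77  83  68  67  97 144 163 164 164]
shelf diff [ 6  7  6  6  5  7  6  5  6  6  5  6  6  6  8  5  9 60 63 64]
```

```bash
python3 -c "
from plant import bot
print(bot.close_job())"
```

```text
the job is handed in; nothing more can be done
None
```

The job is handed in: scrubbing brush and lint filter (the only utensils on the shelf) are in the shut drawer, the pointer is within about 1 mm of the unmoved tab, and the knob is turned about 1.2 rad and stayed there; no verdict came back.

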